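Counterweigh a jar on the two-pan bench balance

TASK

Find the counterweight of the full jar standing on the two-pan bench balance. Take ring weights from their block one at a time and lower each gently over the stem of the empty pan until it lies flat, adding another only while the jar's pan still stays down; then slide the poise along the front bar, nudging it lightly from the side with a fingertip (not clamping it) and letting go to look, until the beam floats level by itself. The knife edges are delicate, so never press or squeeze hard on the balance; leave the jar on its pan, unused weights on their block, and the dropper bottle and the beaker where they stand.

Things in the scene. Friction and masses are not known exactly. Their poses are not given: they have to be found in the camera images.
- trip_base: two-pan bench balance, grey base 150 x 300 mm. Origin under its middle, on the worktop; x from front (poise bar, robot's side) to back, y along the beam to the jar's pan. Pivot 70 mm up; pans 120 mm across, centres 100 mm either side, a linkage keeps them horizontal as they rise and sink 14 mm. Pointer and scale plate between the pans, 175 mm high
- trip_beam (a joint): beam tilt in rad: 0 level, + when the stemmed pan (weights) is down, - when the jar's pan is down, as at the start; stops at +-0.14. Damped, settles in about 1 s. Between the stops it rests in proportion to what is out of balance: 0.0039 rad per gram in a pan, 0.0078 rad per mm of poise travel, so it leaves a stop only within 18 mm of poise travel of balance
- trip_poise (a joint): travel of the sliding poise in m: 0 at the jar's end of its bar, 0.100 at the weights' end, hard stops at both. + is towards the weights' pan and makes that side heavier: the whole 100 mm count as 200 g. Held by friction, it takes about 2 N to slide and stays where it is left; starts at 0.082 to 0.098
- poise_mid (a point): sliding poise: grooved upright steel block, 24 mm (x) by 22 mm (along the bar) by 52 mm high, on the graduated bar 100 mm in front of the pivot. This point is on its centre line, 11 mm below its top, 28 mm above the bar's axis (bar 13 mm high): a fingertip ending 0 to 10 mm below this height meets its side clear of the bar. While touched, the beam cannot swing freely; do not clamp it
- stem_foot (a point): the weights' pan, with an upright stem 11 mm in diameter and 40 mm high, tip bevelled by 1.4 mm all round. This point is where the stem's axis meets the pan's top surface, 104 mm above the worktop when level, z up. The pan gives way to a light push: a ring caught on the stem's tip pushes the pan down instead of dropping over it
- jar_pan_top (a point): middle of the top surface of the jar's pan (no stem), 104 mm above the worktop when level; the left pan seen from the front
- weight_a_mid (a point): steel ring weight, 150 g, 48 mm across, 14 mm thick, 13 mm bore right through; one of three alike. This point is its centre, 7 mm above its underside; z axis along the bore. It starts flat on the weight block, a short pin in its bore, its underside 14 mm above the worktop. Grasp it across its rim, fingers closing across the length of the block
- weight_b_mid (a point): steel ring weight, 150 g, 48 mm across, 14 mm thick, 13 mm bore right through; one of three alike. This point is its centre, 7 mm above its underside; z axis along the bore. It starts flat on the weight block, a short pin in its bore, its underside 14 mm above the worktop. Grasp it across its rim, fingers closing across the length of the block
- weight_c_mid (a point): steel ring weight, 150 g, 48 mm across, 14 mm thick, 13 mm bore right through; one of three alike. This point is its centre, 7 mm above its underside; z axis along the bore. It starts flat on the weight block, a short pin in its bore, its underside 14 mm above the worktop. Grasp it across its rim, fingers closing across the length of the block
- weight_block: grey plastic block 70 x 200 mm, 14 mm high, that holds the ring weights in a row, 66 mm apart, on pins 9 mm thick and 7.5 mm high. Origin under its middle, on the worktop; x across it, y along its length
- jar: closed plastic reagent jar with dark cap, 70 mm across, 123 mm high, standing on the jar's pan; origin at the centre of its underside. Its weight is not known, 0.228 to 0.446 kg
- dropper: small white dropper bottle with black cap, 32 mm across, 76 mm high, near the front right of the balance; bystander; origin under it
- beaker: glass beaker, 54 mm across, 70 mm high, in front of the weight block; bystander; origin under it
There are look-alikes about, which are no part of the job. Leave any orange look-alike of the part that bears weight_b_mid alone.

How it is judged (in metres and radians):
On the way:
1. a ring weight lies flat on the weights' pan with the stem through its bore (((horizontal distance between weight_a_mid and stem_foot below 0.004 m and z of weight_a_mid in the frame of stem_foot below 0.0105 m and angle between weight_a_mid's own z axis and vertical below 0.08 rad) or (horizontal distance between weight_b_mid and stem_foot below 0.004 m and z of weight_b_mid in the frame of stem_foot below 0.0105 m and angle between weight_b_mid's own z axis and vertical below 0.08 rad) or (horizontal distance between weight_c_mid and stem_foot below 0.004 m and z of weight_c_mid in the frame of stem_foot below 0.0105 m and angle between weight_c_mid's own z axis and vertical below 0.08 rad))), for 0.3 s.
At the end, for the whole second after the job is handed in: the beam floats at rest within 0.03 rad of level; at least one ring weight lies flat on the pan over the stem, every other one lies flat on top of it over the stem or on the weight block; the jar stands upright within 20 mm of the middle of its pan (value of joint trip_beam between -0.03 and 0.03 rad and velocity of joint trip_beam between -0.05 and 0.05 rad/s and ((horizontal distance between weight_a_mid and stem_foot below 0.004 m and z of weight_a_mid in the frame of stem_foot below 0.0105 m and angle between weight_a_mid's own z axis and vertical below 0.08 rad) or (horizontal distance between weight_b_mid and stem_foot below 0.004 m and z of weight_b_mid in the frame of stem_foot below 0.0105 m and angle between weight_b_mid's own z axis and vertical below 0.08 rad) or (horizontal distance between weight_c_mid and stem_foot below 0.004 m and z of weight_c_mid in the frame of stem_foot below 0.0105 m and angle between weight_c_mid's own z axis and vertical below 0.08 rad)) and ((horizontal distance between weight_a_mid and stem_foot below 0.004 m and z of weight_a_mid in the frame of stem_foot below 0.0385 m and angle between weight_a_mid's own z axis and vertical below 0.08 rad) or (horizontal distance between weight_a_mid and weight_block below 0.1 m and height (world z) of weight_a_mid below 0.03 m and angle between weight_a_mid's own z axis and vertical below 0.08 rad)) and ((horizontal distance between weight_b_mid and stem_foot below 0.004 m and z of weight_b_mid in the frame of stem_foot below 0.0385 m and angle between weight_b_mid's own z axis and vertical below 0.08 rad) or (horizontal distance between weight_b_mid and weight_block below 0.1 m and height (world z) of weight_b_mid below 0.03 m and angle between weight_b_mid's own z axis and vertical below 0.08 rad)) and ((horizontal distance between weight_c_mid and stem_foot below 0.004 m and z of weight_c_mid in the frame of stem_foot below 0.0385 m and angle between weight_c_mid's own z axis and vertical below 0.08 rad) or (horizontal distance between weight_c_mid and weight_block below 0.1 m and height (world z) of weight_c_mid below 0.03 m and angle between weight_c_mid's own z axis and vertical below 0.08 rad)) and horizontal distance between jar and jar_pan_top below 0.02 m and angle between jar's own z axis and vertical below 0.1 rad); the robot touches nothing.
It fails at once if the robot presses on the balance (base, beam, pans or poise) with more than 8 N (contact force between any of the fingers, the arm and trip_base above 8 N).
It fails at once if a ring weight is pressed or knocked against the balance with more than 15 N (contact force between any of weight_a, weight_b, weight_c and trip_base above 15 N).
It fails at once if the jar is tipped, or shifted more than 20 mm from the middle of its pan (angle between jar's own z axis and vertical above 0.2 rad or horizontal distance between jar and jar_pan_top above 0.02 m).
It fails at once if the dropper bottle or the beaker is moved more than 30 mm or tipped (distance of any of dropper, beaker from where it was at the start of the episode above 0.03 m or angle between any of dropper, beaker's own z axis and vertical above 0.35 rad).
It also fails if it takes over 72 s, if anything falls off the work surface, if the arm or the gripper's body presses on something with over 40 N, if the wrist force passes 120 N, or if a joint passes its speed limit or range.

ROBOT

A 6-joint arm with a two-finger parallel gripper is mounted at the origin on a cart in front of the work surface, level with it; the furniture and walls round the work are solid. World frame = base frame: x ahead of the robot, y to its left, z up, the work surface at z = 0. Lengths are in mm, angles in rad, forces in N, time in s.
With the tool pointing down it reaches from about 275 to 1000 mm from the base axis. Payload 8.4 kg.
Tool frame: the origin (TCP) lies at the very end of the fingers, on their centre line; the grasp point (between the pads) lies r.hold_point_z behind it (r.hold_point_z is the distance from the TCP to the grasp point, in mm); x points along the fingers, z is the direction in which the jaws open and shut, and the axes are right-handed (so a half turn about x gives the same grasp; the last joint's range is limited). The gripper opens to 85 mm and grips with 20 to 120 N. Pads are 22 mm wide; open, the fingers measure 114 mm over their backs; the gripper's body (76 mm by 85 mm) begins 54 mm behind the grasp point. The pads swing forward as they close: fully open they stand 13 mm farther back than shut.
Start: joints at [1.23, 0.353, 1.633, -0, 1.155, -0.002], TCP at [207.721, 589.474, 231.281] pointing down, gripper open.
Joint ranges: [-2.63, 2.63], [-0.92, 2.1], [0.06, 2.66], [-1.3, 4.44], [0, 2.69], [-3.02, 3.02]. Speed limits (rad/s): [2.22, 2.22, 2.79, 3.14, 3.14, 3.14].

INTERFACE

Orientations are given as [roll, pitch, yaw] about the fixed x, y, z axes, in that order (R = Rz(yaw) Ry(pitch) Rx(roll)).
In Python, from rig import r gives the robot as it stands.
- The arm moves only by the tool jog_arm, never from a script. Its argument "series" is a list of rows, each a list of 7 numbers: the turn, a rotation vector about the tool's x, y, z in degrees, then the shift along the tool's x, y, z in cm, then the opening, from 0 (shut) to 1 (fully open). In form: [[wx, wy, wz, tx, ty, tz, fingers], ...]. A call has 1 to 20 rows; each row shifts and turns the commanded pose from where the row before left it, along the tool's axes as they then stand; what a row does not reach is not made up. A row lasts 1/10 s, in which the tool goes at most 50 mm and 8.59 degrees, less where a joint would pass 70% of its speed; a pose out of reach is approached as far as the arm can. A call with a gripper value outside its range is refused whole. The fingers move at their own pace and stop on an object; "force" is the grip in N (left out, the last holds). Time passes only in rows, so rows that do not move let the fingers close. It gives the time, the measured TCP pose, the force and the opening at its end, in the units of the state.
- r.sense(): the state, without advancing time (a new reading comes with each control period).
- r.grab_frame(name): name is "scene" or "top" or "wrist"; returns (picture, depth): 480x640x3 uint8, red, green, blue; 480x640 float32, mm along the optical axis (not along the pixel's ray), 0 where there is no reading.
- r.get_calibration(name): a dict with "mtx" (3x3 intrinsics, pixels), "position" and "rotation" of the camera in the world; the wrist camera has in their place "mount" (4x4, takes a point from camera to tool coordinates, whose origin is the TCP and whose axes are the tool frame's). Camera axes: x right, y down, z forward; pixel columns grow to the right and rows downward; lengths in mm; the calibration is good to about 2 mm. A picture is of the moment at which its call begins: read the wrist's pose just before it. get_calibration takes no time and is no camera call.
- r.sign_off(): hands the job in, once; it reports no verdict.
The state is a dict: "clock": time; "qpos": joint angles; "qvel": joint speeds; "joint_efforts": joint torques, N m; "eef_pos": TCP position; "tcp_rot": TCP orientation; "contact_force": force on the tool from outside, world axes, zero at the start; "wrist_torque": the same for the moment, N m; "opening": opening from 0.0 (shut) to 1.0 (fully open).
Only numpy, scipy, OpenCV 4.12 (cv2) and the standard library are available. Lean on these libraries where they do the work, as an engineer would, in place of code of your own. Each camera call takes 0.05 s, during which the arm holds its last target.

## Working session

There is one attempt and no reset: what is moved stays moved. The work goes in short steps, Python scripts to look and compute and a tool call to move; the robot and the scene stay as the last step left them, time stands still between calls to the robot, and variables do not carry over. Pictures are saved under pics/ and viewed, and the job is handed in when it is done.

Besides the shell and the picture viewer there is one more tool, called in YAML: its name, and indented under it one key for each argument. jog_arm: Moves the arm, as the interface text tells. Its arguments: {"type":"object","properties":{"series":{"type":"array"},"force":{"type":"number"}},"required":["series"]}

```bash
mkdir -p pics; ls; python3 - <<'E'
from rig import r
import cv2,numpy as np
print(r.sense(), r.hold_point_z)
for n in("scene","top","wrist"):
    p,d=r.grab_frame(n); cv2.imwrite(f"pics/{n}0.png",p[:,:,::-1]); np.save(f"pics/{n}0.npy",d); print(n,r.get_calibration(n))
E
```

```text
pics
{'clock': 0.0, 'qpos': array([ 1.22959419e+00,  3.53668352e-01,  1.63415785e+00,  2.98033259e-05,
        1.15517125e+00, -2.42319151e-03]), 'qvel': array([ 7.36524963e-04,  7.79821686e-05, -4.35634351e-05,  2.20972306e-04,
        1.10606989e-05,  2.16966831e-03]), 'joint_efforts': array([ 5.52278623e-03, -6.05254698e+01, -3.42068768e+01,  4.48422134e-04,
        9.42025246e-03, -5.60316482e-05]), 'eef_pos': array([207.55346327, 589.02004441, 230.53890394]), 'tcp_rot': array([ 3.11977488,  1.56939126, -1.93140511]), 'contact_force': array([ 0.39749614, -0.75148651,  0.07957893]), 'wrist_torque': array([-0.00246819, -0.001986  , -0.02961252]), 'opening': 1.000458034354527} 18.700000000000003
scene {'mtx': array([[544.64996762,   0.        , 327.54309014],
       [  0.        , 544.64996762, 238.74217768],
       [  0.        ,   0.        ,   1.        ]]), 'position': array([-291.00936531,  957.54548599,  647.13849228]), 'rotation': array([-2.03660904,  0.0224127 , -2.44110474])}
top {'mtx': array([[442.42926643,   0.        , 330.11312978],
       [  0.        , 442.42926643, 234.60082468],
       [  0.        ,   0.        ,   1.        ]]), 'position': array([ 266.54833455,   76.92485458, 1168.82473116]), 'rotation': array([-2.98627768,  0.02408957, -1.56013161])}
wrist {'mtx': array([[339.68879473,   0.        , 322.1071087 ],
       [  0.        , 339.68879473, 240.86681536],
       [  0.        ,   0.        ,   1.        ]]), 'mount': array([[-4.68109260e-04, -3.12058718e-01,  9.50062702e-01,
        -1.43460149e+02],
       [-1.13738119e-04, -9.50062783e-01, -3.12058800e-01,
         7.97559243e+01],
       [ 9.99999884e-01, -2.54135959e-04,  4.09240214e-04,
        -1.49208587e+00],
       [ 0.00000000e+00,  0.00000000e+00,  0.00000000e+00,
         1.00000000e+00]])}
```

View pics/scene0.png

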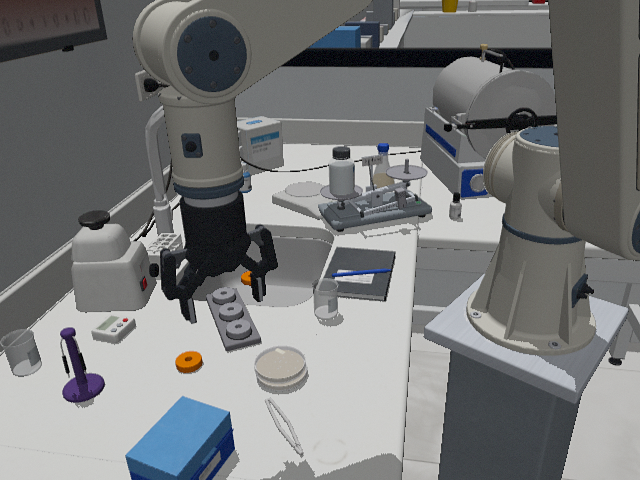

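View pics/top0.png

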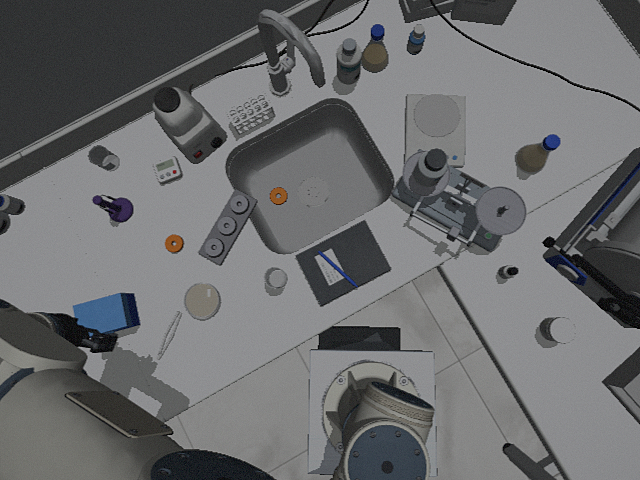

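View pics/wrist0.png

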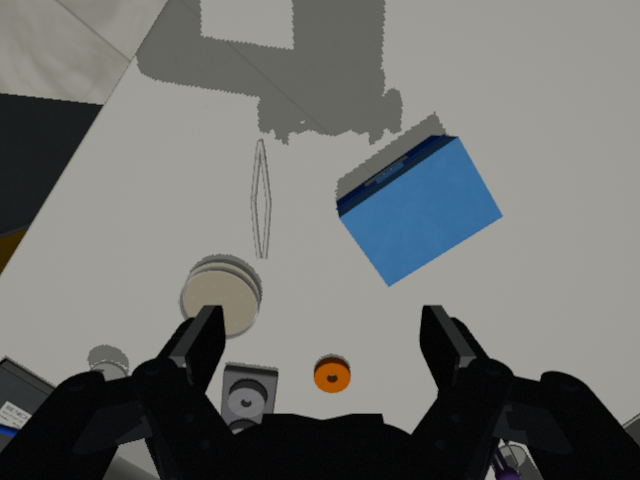

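```bash
cat > h.py <<'E'
from rig import r
import cv2,numpy as np
from scipy.spatial.transform import Rotation as Ro
def rot(e): return Ro.from_euler('xyz',e).as_matrix()
def campose(n,s=None):
    c=r.get_calibration(n)
    if 'position' in c: return c['mtx'],rot(c['rotation']),np.array(c['position'])
    s=s or r.sense(); R=rot(s['tcp_rot']); M=c['mount']
    return c['mtx'],R@M[:3,:3],R@M[:3,3]+s['eef_pos']
def ray(n,u,v,cp=None):
    K,R,p=cp or campose(n); return p,R@np.array([(u-K[0,2])/K[0,0],(v-K[1,2])/K[1,1],1.])
def atz(n,u,v,z,cp=None):
    p,d=ray(n,u,v,cp); return p+d*(z-p[2])/d[2]
def atd(n,u,v,D,cp=None):
    p,d=ray(n,u,v,cp); return p+d*D[int(round(v)),int(round(u))]
def proj(n,P,cp=None):
    K,R,p=cp or campose(n); q=K@(R.T@(np.asarray(P,float)-p)); return q[:2]/q[2]
def crop(img,name,x0,y0,x1,y1,f):
    c=cv2.resize(img[y0:y1,x0:x1],None,fx=f,fy=f,interpolation=cv2.INTER_CUBIC); cv2.imwrite('pics/'+name,c)
E
python3 - <<'E'
from h import *
t=cv2.imread('pics/top0.png')
crop(t,'c1.png',180,170,300,290,6); crop(t,'c2.png',380,130,540,270,5)
s=cv2.imread('pics/scene0.png'); crop(s,'c3.png',300,130,470,240,4.5)
D=np.load('pics/top0.npy')
for u,v in [(239,208),(228,230),(217,254),(174,248),(500,209),(500,220),(300,340),(436,157)]: print(u,v,atd('top',u,v,D).round(1))
E
```

```text
239 208 [513.8 347.7  31.4]
228 230 [455.9 376.   24.6]
217 254 [392.  401.9  24.7]
174 248 [408.2 520.4  14.4]
500 209 [ 494.8 -301.9  123.4]
500 220 [ 468.3 -301.2  121.7]
300 340 [173.2 181.9  -0.3]
436 157 [ 592.1 -132.7  216.3]
```

View pics/c1.png

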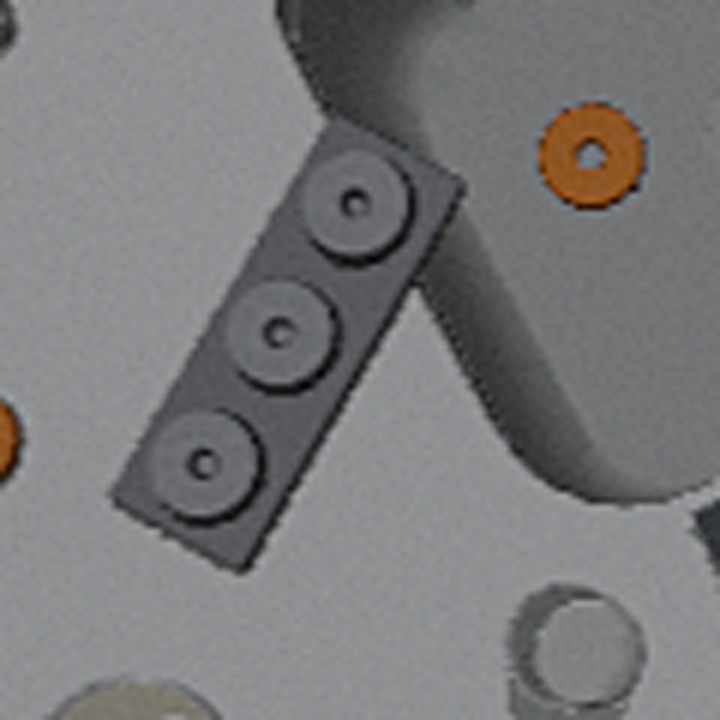

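View pics/c2.png

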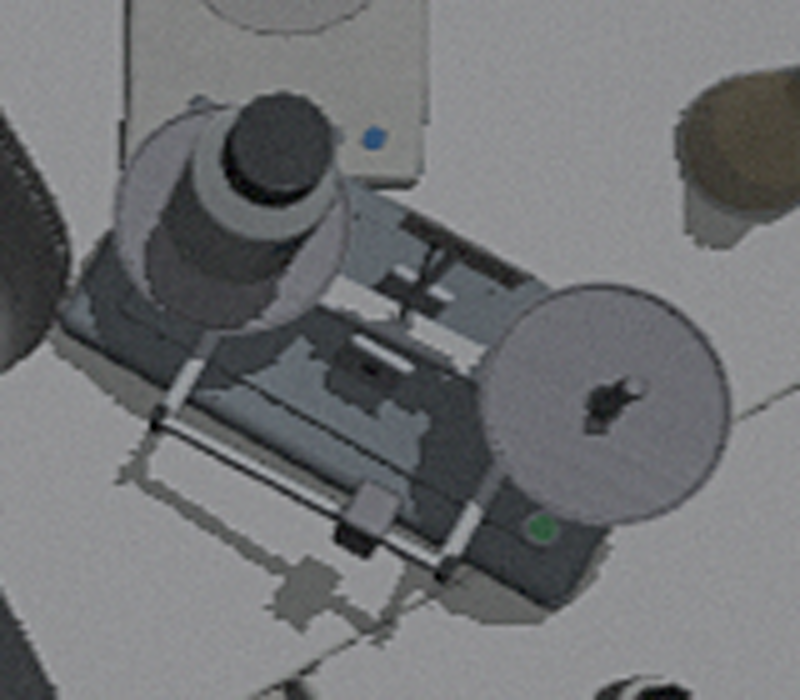

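View pics/c3.png

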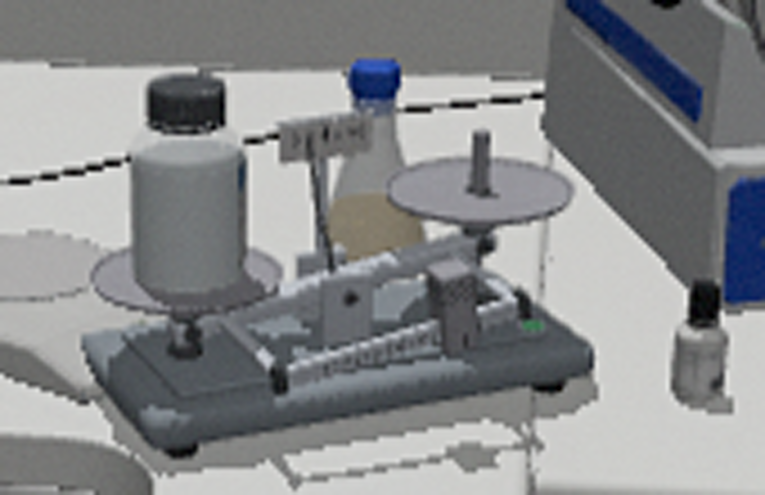

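```bash
python3 - <<'E'
from h import *
D=np.load('pics/top0.npy')
c1=lambda x,y:((x+.5)/6-.5+180,(y+.5)/6-.5+170)
c2=lambda x,y:((x+.5)/5-.5+380,(y+.5)/5-.5+130)
for q in [(356,202),(280,332),(205,464)]: print('ring',c1(*q),atz('top',*c1(*q),28).round(1))
for q in [(340,120),(467,185),(240,573),(112,497)]: print('block',atz('top',*c1(*q),14).round(1))
cx,cy=604,404
print('pan',atz('top',*c2(cx,cy),118).round(1), 'edges',[atz('top',*c2(*q),118).round(1) for q in [(480,404),(732,404),(604,284),(604,524)]])
print('stemtip',atz('top',*c2(636,384),158).round(1))
print('jarpan',atz('top',*c2(233,218),90).round(1))
print('jarcap',atz('top',*c2(280,148),213).round(1))
for q in [(372,506)]: u=c2(*q); print('poise top',u,atd('top',*u,D).round(1), atz('top',*u,109).round(1))
print('bar ends',atd('top',*c2(165,417),D),atd('top',*c2(440,565),D), atz('top',*c2(160,420),70),atz('top',*c2(445,570),70))
# scene checks
S=np.load('pics/scene0.npy')
c3=lambda x,y:((x+.5)/4.5-.5+300,(y+.5)/4.5-.5+130)
print('scene stem tip',c3(482,133),atz('scene',*c3(482,133),158).round(1), atd('scene',*c3(482,160),S).round(1))
print('scene poise top',atd('scene',*c3(455,272),S).round(1),atz('scene',*c3(455,272),105).round(1))
print('dropper',atz('top',510,272,76),'beaker',atz('top',*c1(585,650),70))
E
```

```text
ring (238.91666666666666, 203.25) [527.5 349.3  28. ]
ring (226.25, 224.91666666666666) [468.9 380.3  28. ]
ring (213.75, 246.91666666666669) [410.2 410.5  28. ]
block [568.4 361.5  14. ]
block [538.7 303.   14. ]
block [364.  396.6  14. ]
block [397.  455.1  14. ]
pan [ 492.5 -304.6  118. ] edges [array([ 492.2, -245.5,  118. ]), array([ 492.9, -365.5,  118. ]), array([ 551.9, -307.5,  118. ]), array([ 434.1, -301.8,  118. ])]
stemtip [ 493.5 -305.3  158. ]
jarpan [ 592.9 -134.9   90. ]
jarcap [ 588.1 -132.4  213. ]
poise top (454.0, 230.8) [ 442.9 -193.6  113. ] [ 443.6 -194.6  109. ]
bar ends [ 495.7757742  -102.95909639   65.96674894] [ 417.85115597 -231.70015993   89.36941022] [493.37959407 -99.76214233  70.        ] [ 418.07257911 -239.61467818   70.        ]
scene stem tip (406.72222222222223, 159.16666666666666) [ 488.1 -292.4  158. ] [ 487.  -292.1  140.8]
scene poise top [ 434.1 -183.   113.2] [ 445.2 -200.5  105. ]
dropper [ 347.92658445 -335.72270251   76.        ] beaker [328.55538025 235.82368035  70.        ]
```

```bash
cat >> h.py <<'E'
def plan(P=None,zyaw=None,s=None):
    """remaining turn about tool x (deg) to bring tool z to heading zyaw (deg) & shift (cm) in tool axes AFTER that turn"""
    s=s or r.sense(); R=rot(s['tcp_rot']); 
    x=R[:,0]; head=np.degrees(np.arctan2(R[1,2],R[0,2]))
    out={'head':round(head,2),'down_err_deg':round(np.degrees(np.arccos(-x[2])),2)}
    wx=0
    if zyaw is not None:
        # tool x down: +turn about x lowers heading
        wx=(head-zyaw+180)%360-180; out['wx']=round(wx,2)
        z=np.array([np.cos(np.radians(zyaw)),np.sin(np.radians(zyaw)),0]); xx=np.array([0,0,-1.]); Rt=np.c_[xx,np.cross(z,xx),z]
        out['full_rv_deg']=np.degrees(Ro.from_matrix(R.T@Rt).as_rotvec()).round(2)
        R=Rt
    if P is not None: out['shift_cm']=(R.T@(np.asarray(P)-s['eef_pos'])/10).round(3)
    return out
E
python3 - <<'E'
from h import *
s=r.sense(); print(rot(s['tcp_rot']).round(3)); print(s['qpos'].round(3))
for a in(-27.5,152.5): print(plan([410.2,410.5,150],a))
for a in(-30.5,149.5,59.5): print(plan([493,-305,250],a))
E
```

```text
[[-0.    -0.943  0.332]
 [-0.001  0.332  0.943]
 [-1.    -0.    -0.001]]
[ 1.23   0.353  1.634 -0.     1.155 -0.002]
{'head': np.float64(70.59), 'down_err_deg': np.float64(0.06), 'wx': np.float64(98.09), 'full_rv_deg': array([ 9.809e+01, -4.000e-02,  5.000e-02]), 'shift_cm': array([ 8.073, -6.489, 26.219])}
{'head': np.float64(70.59), 'down_err_deg': np.float64(0.06), 'wx': np.float64(-81.91), 'full_rv_deg': array([-8.191e+01, -5.000e-02, -4.000e-02]), 'shift_cm': array([  8.073,   6.489, -26.219])}
{'head': np.float64(70.59), 'down_err_deg': np.float64(0.06), 'wx': np.float64(101.09), 'full_rv_deg': array([ 1.0109e+02, -4.0000e-02,  5.0000e-02]), 'shift_cm': array([ -1.927, -62.555,  69.971])}
{'head': np.float64(70.59), 'down_err_deg': np.float64(0.06), 'wx': np.float64(-78.91), 'full_rv_deg': array([-7.891e+01, -5.000e-02, -4.000e-02]), 'shift_cm': array([ -1.927,  62.555, -69.971])}
{'head': np.float64(70.59), 'down_err_deg': np.float64(0.06), 'wx': np.float64(11.09), 'full_rv_deg': array([ 1.109e+01, -6.000e-02,  1.000e-02]), 'shift_cm': array([ -1.927, -69.971, -62.555])}
```

jog_arm:
  series:
    - [8.175,0,0,0,0,0,0.68]
    - [8.175,0,0,0,0,0,0.68]
    - [8.175,0,0,0,0,0,0.68]
    - [8.175,0,0,0,0,0,0.68]
    - [8.175,0,0,0,0,0,0.68]
    - [8.175,0,0,0,0,0,0.68]
    - [8.175,0,0,0.5,0,0,0.68]
    - [8.175,0,0,1,0,0,0.68]
    - [8.175,0,0,1,0,0,0.68]
    - [8.175,0,0,1,0,0,0.68]
    - [8.175,0,0,1,0,0,0.68]
    - [8.175,0,0,1,0,0,0.68]
    - [0,0,0,0.5,-1.1,4.3,0.68]
    - [0,0,0,0.5,-1.1,4.4,0.68]
    - [0,0,0,0.5,-1.1,4.4,0.68]
    - [0,0,0,0.5,-1.1,4.4,0.68]
    - [0,0,0,0.5,-1.1,4.4,0.68]
    - [0,0,0,0,-1,4.3,0.68]
    - [0,0,0,0,0,0,0.68]
    - [0,0,0,0,0,0,0.68]
  force: 30

```text
clock: 2.15
eef_pos: [410.7, 410.0, 151.1]
tcp_rot: [-2.422, 1.57, -2.905]
contact_force: [0.6, -0.3, -0.6]
opening: 0.677
```

```bash
python3 - <<'E'
from h import *
s=r.sense(); cp=campose('wrist',s)
p,d=r.grab_frame('wrist'); cv2.imwrite('pics/w1.png',p[:,:,::-1]); np.save('pics/w1.npy',d)
print(s['eef_pos'],s['opening'],s['qpos'].round(2)); print(plan([410.2,410.5,150],-27.5,s))
for q in [(410.2,410.5,28),(468.9,380.3,28),(527.5,349.3,28)]: print(proj('wrist',q,cp))
E
```

```text
[410.66966762 410.03729916 151.0946251 ] 0.6770293004694522 [0.78 0.37 1.8  0.   0.97 1.26]
{'head': np.float64(-27.65), 'down_err_deg': np.float64(0.03), 'wx': np.float64(-0.15), 'full_rv_deg': array([-0.15, -0.02,  0.02]), 'shift_cm': array([ 0.109,  0.019, -0.063])}
[320.72904172 230.45875898]
[401.51906893 229.87591846]
[482.62036006 230.17997851]
```

View pics/w1.png

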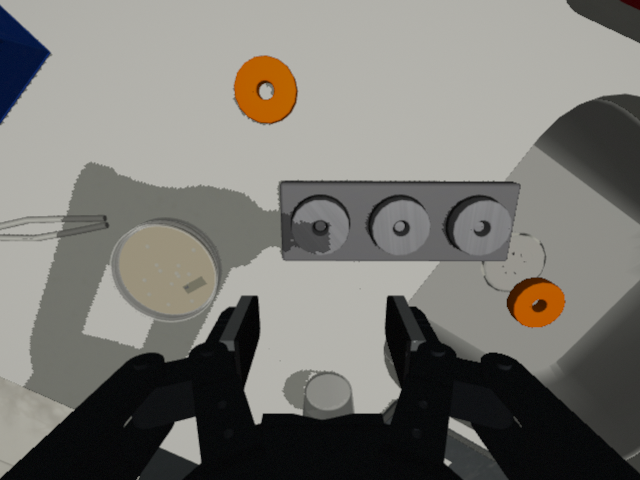

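jog_arm:
  series:
    - [0,0,0,3,0.15,-0.2,0.64]
    - [0,0,0,3,0,0,0.64]
    - [0,0,0,3,0,0,0.64]
    - [0,0,0,1.6,0,0,0.64]
    - [0,0,0,0.3,0,0,0.64]
    - [0,0,0,0,0,0,0.64]

```text
clock: 2.8
eef_pos: [408.1, 413.7, 42.1]
tcp_rot: [-2.008, 1.57, -2.487]
contact_force: [0.6, -0.0, 0.7]
opening: 0.642
```

```bash
python3 - <<'E'
from h import *
s=r.sense(); cp=campose('wrist',s)
p,d=r.grab_frame('wrist'); cv2.imwrite('pics/w2.png',p[:,:,::-1])
print(s['eef_pos'],s['opening']); print(plan([410.2,410.5,17],-27.5,s))
for q in [(410.2,410.5,28),(468.9,380.3,28)]: print(proj('wrist',q,cp))
print(proj('wrist',s['eef_pos'],cp))
E
```

```text
[408.06072764 413.71956831  42.09907382] 0.641771399479414
{'head': np.float64(-27.43), 'down_err_deg': np.float64(0.05), 'wx': np.float64(0.07), 'full_rv_deg': array([ 0.07, -0.02,  0.04]), 'shift_cm': array([ 2.51 , -0.187,  0.338])}
[327.66900501 294.15831224]
[456.0260363  293.75063925]
[320.99989373 304.3313583 ]
```

View pics/w2.png

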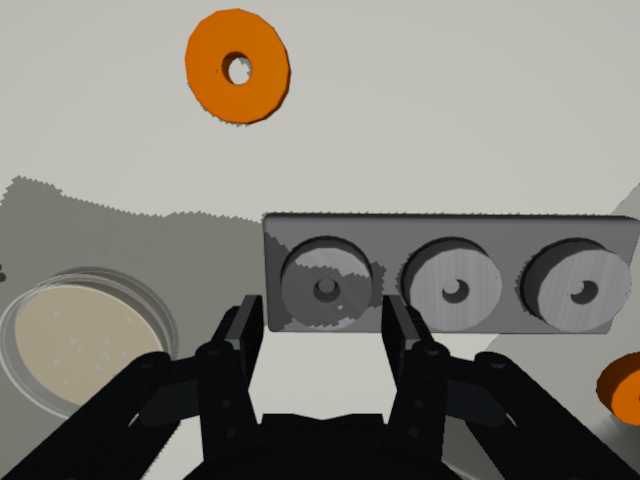

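jog_arm:
  series:
    - [0,0,0,1,0.05,0.1,0.64]
    - [0,0,0,0.8,0,0,0.64]
    - [0,0,0,0.5,0,0,0.64]
    - [0,0,0,0.2,0,0,0.64]
    - [0,0,0,0,0,0,0.64]

```text
clock: 3.35
eef_pos: [410.0, 412.8, 16.9]
tcp_rot: [-1.88, 1.57, -2.36]
contact_force: [-0.7, -0.0, 0.2]
opening: 0.642
```

```bash
python3 - <<'E'
from h import *
s=r.sense(); cp=campose('wrist',s)
p,d=r.grab_frame('wrist'); cv2.imwrite('pics/w3.png',p[:,:,::-1])
print(s['eef_pos'],s['opening'],s['contact_force'])
E
```

```text
[409.95954694 412.78715794  16.91495921] 0.6420387629041048 [-0.65527688 -0.02371239  0.17119691]
```

View pics/w3.png

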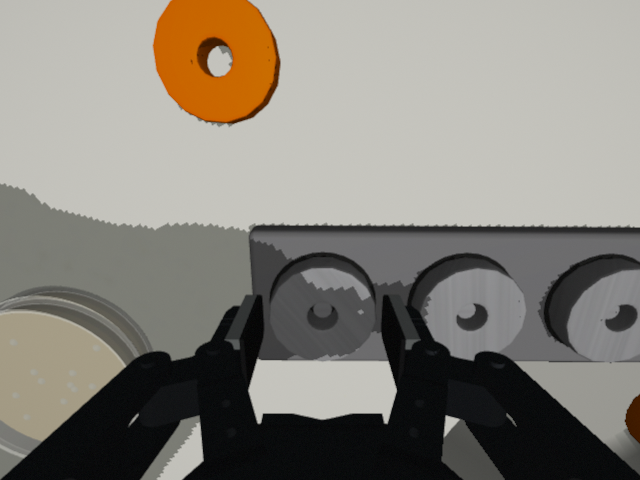

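jog_arm:
  series:
    - [0,0,0,0.1,0.1,0,0.64]
    - [0,0,0,0,0,0,0.4]
    - [0,0,0,0,0,0,0.4]
    - [0,0,0,0,0,0,0.4]
    - [0,0,0,0,0,0,0.4]
    - [0,0,0,-0.3,0,0,0.4]
    - [0,0,0,-0.7,0,0,0.4]
    - [0,0,0,-1,0,0,0.4]
    - [0,0,0,-2,0,0,0.4]
    - [0,0,0,-4,0,0,0.4]
    - [0,0,0,-4,0,0,0.4]
    - [0,0,0,0,0,0,0.4]
  force: 30

```text
clock: 4.6
eef_pos: [413.1, 416.4, 142.4]
tcp_rot: [1.265, 1.561, 0.785]
contact_force: [0.6, 0.9, -1.4]
opening: 0.538
```

```bash
python3 - <<'E'
from h import *
s=r.sense(); cp=campose('wrist',s)
p,d=r.grab_frame('wrist'); cv2.imwrite('pics/w4.png',p[:,:,::-1]); np.save('pics/w4.npy',d)
crop(p[:,:,::-1],'w4c.png',240,220,400,340,5)
print(s['eef_pos'],s['opening'],s['contact_force'])
for P in [(0,0,0),(-10,0,0),(-11,2,0)]:
  print(P,proj('wrist',rot(s['tcp_rot'])@np.array(P)+s['eef_pos'],cp))
E
```

```text
[413.0928272  416.42386617 142.40576077] 0.5384131578913525 [ 0.60663845  0.94789777 -1.40695851]
(0, 0, 0) [320.98974159 304.33598594]
(-10, 0, 0) [320.92121291 315.31288878]
(-11, 2, 0) [320.90840156 312.49057269]
```

View pics/w4.png

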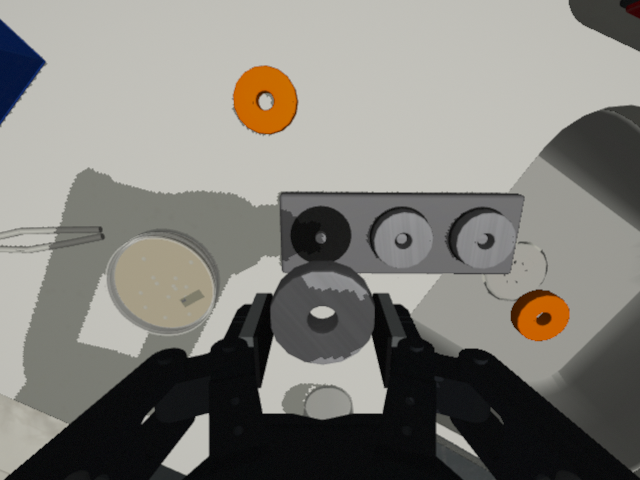

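View pics/w4c.png

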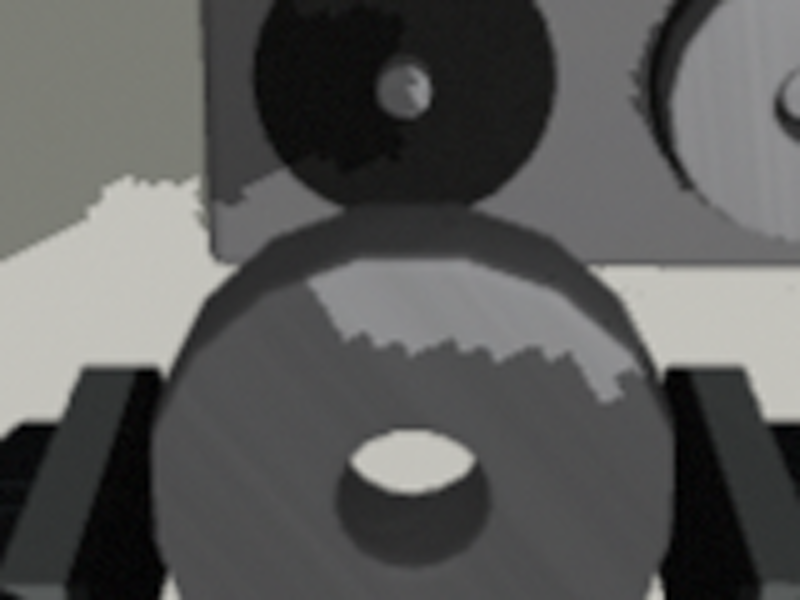

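```bash
python3 - <<'E'
from h import *
c=r.get_calibration('wrist'); K=c['mtx']; M=c['mount']
D=np.load('pics/w4.npy')
pts=[]
for v in range(280,362):
  for u in range(276,370):
    z=D[v,u]
    if 0<z<200:
      q=M[:3,:3]@np.array([(u-K[0,2])/K[0,0]*z,(v-K[1,2])/K[1,1]*z,z])+M[:3,3]; pts.append((*q,u,v))
P=np.array(pts); 
h=np.median(P[:,0]); print('top x',h)
top=P[abs(P[:,0]-h)<1.2]; print(len(top)); 
A=np.c_[top[:,1:3],np.ones(len(top))]; print('plane',np.linalg.lstsq(A,top[:,0],rcond=None)[0])
print(top[:,1].min(),top[:,1].max(),top[:,2].min(),top[:,2].max())
y,z=top[:,1],top[:,2]
m=np.zeros((480,640),np.uint8)
for a in top: m[int(a[4]),int(a[3])]=255
cv2.imwrite('pics/m4.png',m[240:400,220:420])
# convex outline circle fit
hull=cv2.convexHull(np.c_[y,z].astype(np.float32))[:,0]
(cy,cz),rad=cv2.minEnclosingCircle(hull); print('circle',cy,cz,rad)
E
```

```text
top x -11.98021317051763
6129
plane [-3.89023662e-04  1.19179302e-03 -1.20281480e+01]
-23.49175557327017 18.56381177545039 -20.350095114696597 21.75526805227596
circle -0.9376086592674255 0.6123372912406921 23.854093551635742
```

```bash
python3 - <<'E'
from h import *
print(plan([472.7,-345.2,180],-27.5)); print(r.sense()['tcp_rot'])
E
```

```text
{'head': np.float64(-27.52), 'down_err_deg': np.float64(0.35), 'wx': np.float64(-0.02), 'full_rv_deg': array([-0.02,  0.11, -0.34]), 'shift_cm': array([ -4.022, -64.662,  40.5  ])}
[1.26698153 1.56466648 0.78674017]
```

jog_arm:
  series:
    - [0,0,0,-2,0,0,0.4]
    - [0,0,0,-2,-3.8,2.38,0.4]
    - [0,0,0,-2,-3.8,2.38,0.4]
    - [0,0,0,-2,-3.8,2.38,0.4]
    - [0,0,0,0,-3.8,2.38,0.4]
    - [0,0,0,0,-3.8,2.38,0.4]
    - [0,0,0,0,-3.8,2.38,0.4]
    - [0,0,0,0,-3.8,2.38,0.4]
    - [0,0,0,0,-3.8,2.38,0.4]
    - [0,0,0,0,-3.8,2.38,0.4]
    - [0,0,0,0,-3.8,2.38,0.4]
    - [0,0,0,0,-3.8,2.38,0.4]
    - [0,0,0,0,-3.8,2.38,0.4]
    - [0,0,0,0,-3.8,2.38,0.4]
    - [0,0,0,0,-3.8,2.38,0.4]
    - [0,0,0,0,-3.8,2.38,0.4]
    - [0,0,0,0,-3.8,2.38,0.4]
    - [0,0,0,0,-3.8,2.38,0.4]
    - [0,0,0,2,0,0,0.4]
    - [0,0,0,2,0,0,0.4]

```text
clock: 6.65
eef_pos: [470.4, -347.2, 174.8]
tcp_rot: [3.001, 1.57, 2.519]
contact_force: [0.7, 0.7, -1.8]
opening: 0.536
```

```bash
python3 - <<'E'
from h import *
s=r.sense(); cp=campose('wrist',s)
p,d=r.grab_frame('wrist'); cv2.imwrite('pics/w5.png',p[:,:,::-1]); np.save('pics/w5.npy',d)
print(s['eef_pos'],s['opening'],s['contact_force'],s['qpos'].round(2)); print(plan([472.7,-345.2,180],-27.5,s))
print(proj('wrist',(493.5,-305.3,158),cp))
E
```

```text
[ 470.35480953 -347.21907234  174.84679815] 0.5361111392527395 [ 0.65252404  0.70843064 -1.80868407] [-0.64  0.35  1.77 -0.    1.02 -0.16]
{'head': np.float64(-27.64), 'down_err_deg': np.float64(0.04), 'wx': np.float64(-0.14), 'full_rv_deg': array([-0.14, -0.04, -0.01]), 'shift_cm': array([-0.515,  0.287,  0.115])}
[323.21806182 197.46212099]
```

View pics/w5.png

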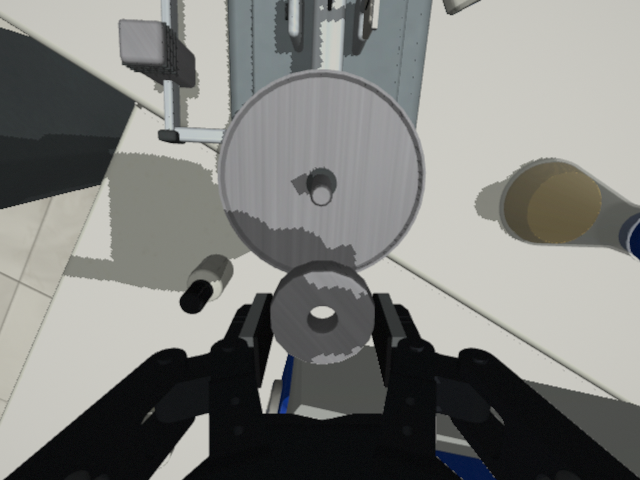

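```bash
python3 - <<'E'
from h import *
p=cv2.imread('pics/w5.png'); crop(p,'w5c.png',285,155,365,215,10)
D=np.load('pics/w5.npy'); print(D[190:210:2,316:330:2].round(0))
E
```

```text
[[159. 160. 160. 160. 160. 159. 159.]
 [160. 160. 160. 161. 161. 161. 160.]
 [161. 161. 159. 161. 161. 161. 161.]
 [161. 161. 161. 161. 160. 161. 161.]
 [161. 161. 162. 161. 160. 162. 163.]
 [161. 161. 163. 162. 162. 162. 162.]
 [163. 162. 162. 162. 162. 163. 161.]
 [164. 163. 163. 163. 164. 163. 204.]
 [203. 204. 203. 202. 203. 203. 204.]
 [204. 204. 204. 204. 204. 203. 204.]]
```

View pics/w5c.png

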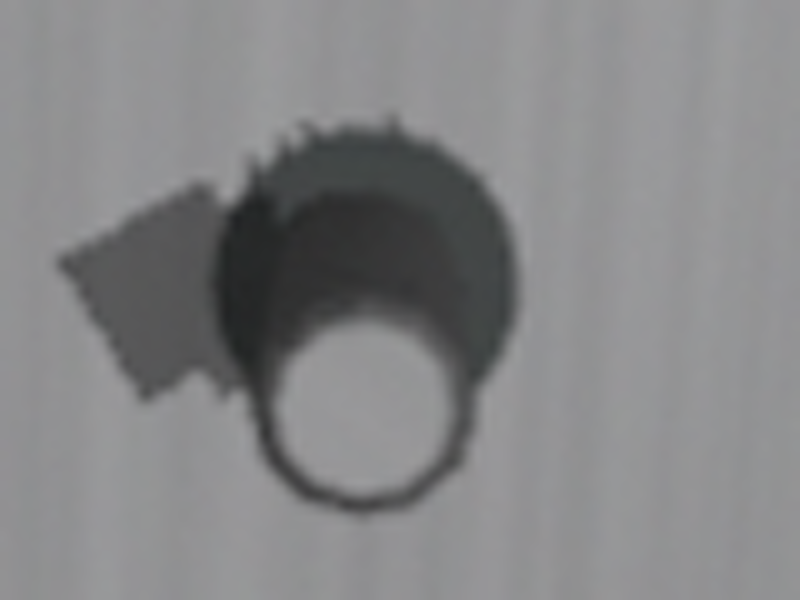

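```bash
python3 - <<'E'
from h import *
c=r.get_calibration('wrist'); K=c['mtx']; M=c['mount']
def tool(u,v,z): return M[:3,:3]@np.array([(u-K[0,2])/K[0,0]*z,(v-K[1,2])/K[1,1]*z,z])+M[:3,3]
print('tip',tool(321.15,194.85,161))
p=cv2.imread('pics/w5.png'); crop(p,'w5d.png',260,255,385,370,6)
D=np.load('pics/w5.npy'); pts=[]
for v in range(262,372):
  for u in range(262,386):
    q=tool(u,v,D[v,u]); pts.append((*q,u,v))
P=np.array(pts); t=P[(abs(P[:,0]+12)<1.5)&(np.hypot(P[:,1]+1,P[:,2]-.3)<26)]
m=np.zeros((480,640),np.uint8); m[t[:,4].astype(int),t[:,3].astype(int)]=255
cv2.imwrite('pics/m5.png',cv2.resize(m[255:370,260:385],None,fx=5,fy=5))
print(np.median(t[:,0]))
# bore hole centroid in the mask
cs,h=cv2.findContours(m,cv2.RETR_CCOMP,cv2.CHAIN_APPROX_NONE)
for k,cn in enumerate(cs):
  if len(cn)>20:
    e=cv2.fitEllipse(cn); print(h[0][k][3],len(cn),e, tool(e[0][0],e[0][1],D[int(e[0][1])-14,int(e[0][0])]))
x=-12
for n in [(t[:,1].min(),t[:,1].max(),t[:,2].min(),t[:,2].max())]: print(n)
E
```

```text
tip [16.31813017 49.22355912  0.07634959]
-11.99925871300806
-1 360 ((322.03790283203125, 316.0560607910156), (92.95372009277344, 107.09648132324219), 91.89293670654297) [-13.41609985   1.64482022   0.49254322]
3 91 ((322.368408203125, 318.05810546875), (26.960363388061523, 30.693960189819336), 91.71621704101562) [-12.68111536   0.21515442   0.63689199]
(np.float64(-24.199959981419468), np.float64(22.919505098124894), np.float64(-23.449438133216958), np.float64(23.9760450785774))
```

View pics/w5d.png

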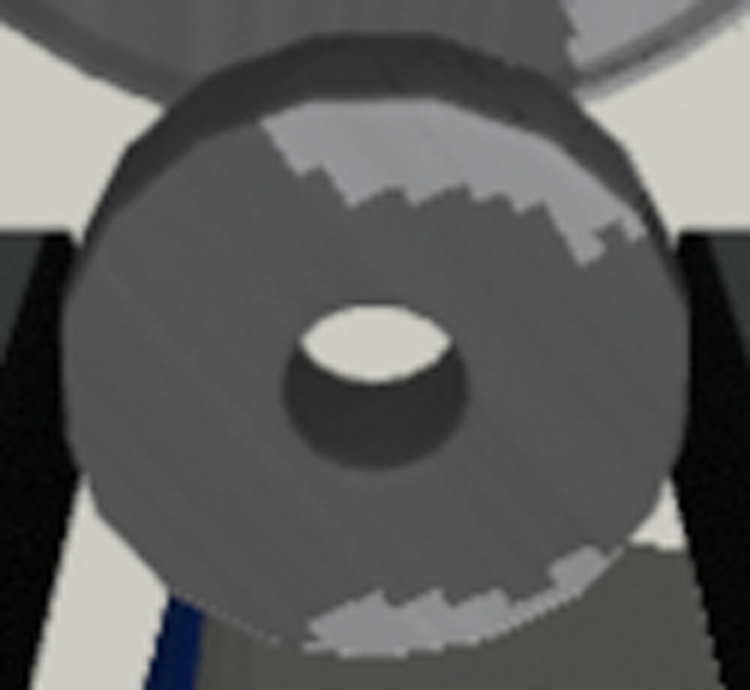

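View pics/m5.png

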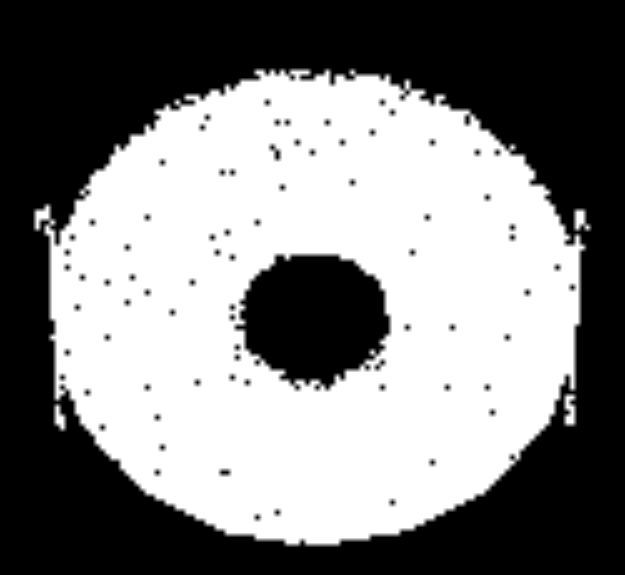

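jog_arm:
  series:
    - [0,0,0,0.4,0.8,0,0.4]
    - [0,0,0,0.5,0.8,0,0.4]
    - [0,0,0,0,0,0,0.4]
    - [0,0,0,0,0,0,0.4]
    - [0,0,0,0,0,0,0.4]

```text
clock: 7.2
eef_pos: [478.9, -331.7, 168.0]
tcp_rot: [-0.223, 1.57, -0.703]
contact_force: [0.7, 0.4, -1.3]
opening: 0.538
```

```bash
cat > stem.py <<'E'
from h import *
import sys
n=sys.argv[1]
s=r.sense(); cp=campose('wrist',s)
p,d=r.grab_frame('wrist'); p=p[:,:,::-1].copy(); cv2.imwrite(f'pics/{n}.png',p); np.save(f'pics/{n}.npy',d)
print(s['eef_pos'],s['opening'],s['contact_force'],np.abs(s['qvel']).max()); print(plan(None,-27.5,s))
crop(p,n+'c.png',262,190,382,290,6)
E
python3 stem.py w6
```

```text
[ 478.87867954 -331.73302019  168.03981664] 0.5375581337797968 [ 0.72137539  0.35587807 -1.2725566 ] 0.005837801548793585
{'head': np.float64(-27.47), 'down_err_deg': np.float64(0.07), 'wx': np.float64(0.03), 'full_rv_deg': array([0.03, 0.07, 0.02])}
```

View pics/w6c.png

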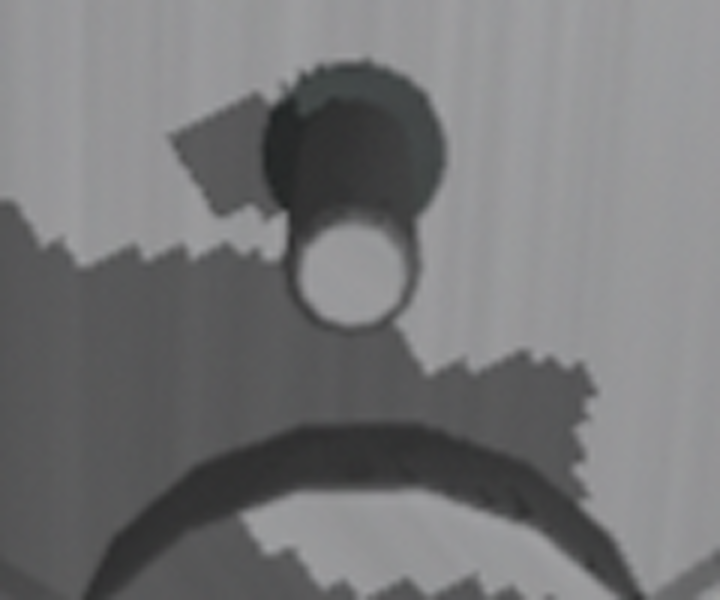

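```bash
python3 - <<'E'
from h import *
c=r.get_calibration('wrist'); K=c['mtx']; M=c['mount']
D=np.load('pics/w6.npy'); z=np.median(D[231:240,316:326]); print(z)
print(M[:3,:3]@np.array([(320.42-K[0,2])/K[0,0]*z,(235.08-K[1,2])/K[1,1]*z,z])+M[:3,3])
E
```

```text
159.84497
[ 9.28112928 31.4433815  -0.26277868]
```

jog_arm:
  series:
    - [0,0,0,0,1.0,0,0.4]
    - [0,0,0,0,1.0,0,0.4]
    - [0,0,0,0,0.8,-0.07,0.4]
    - [0,0,0,0,0.4,0,0.4]
    - [0,0,0,0,0,0,0.4]
    - [0,0,0,0,0,0,0.4]
    - [0,0,0,0,0,0,0.4]

```text
clock: 7.95
eef_pos: [492.5, -303.2, 167.3]
tcp_rot: [-1.945, 1.571, -2.425]
contact_force: [-0.3, 0.2, -2.0]
opening: 0.541
```

```bash
python3 stem.py w7; python3 - <<'E'
from h import *
p=cv2.imread('pics/w7.png'); crop(p,'w7d.png',290,270,360,340,8)
p,d=r.grab_frame('scene'); crop(p[:,:,::-1],'s7.png',370,120,450,200,8); print(r.sense()['eef_pos'])
E
```

```text
[ 492.47363855 -303.18034696  167.27256957] 0.5408249899701608 [-0.31853106  0.21624338 -1.95526859] 0.0029228844170561
{'head': np.float64(-27.52), 'down_err_deg': np.float64(0.01), 'wx': np.float64(-0.02), 'full_rv_deg': array([-0.02, -0.  ,  0.01])}
[ 492.40651191 -303.24836738  167.26626444]
```

View pics/w7d.png

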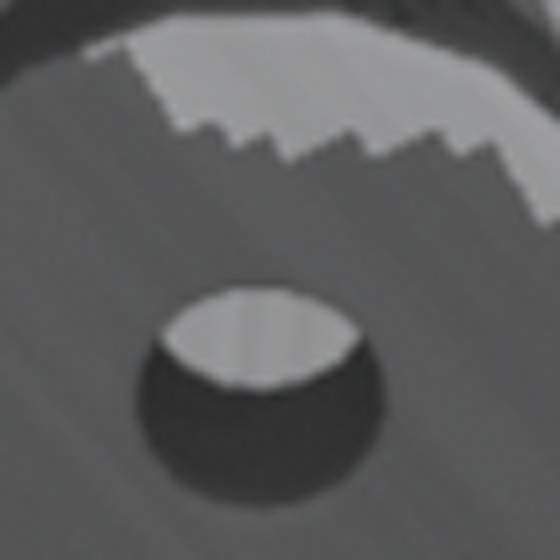

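View pics/s7.png

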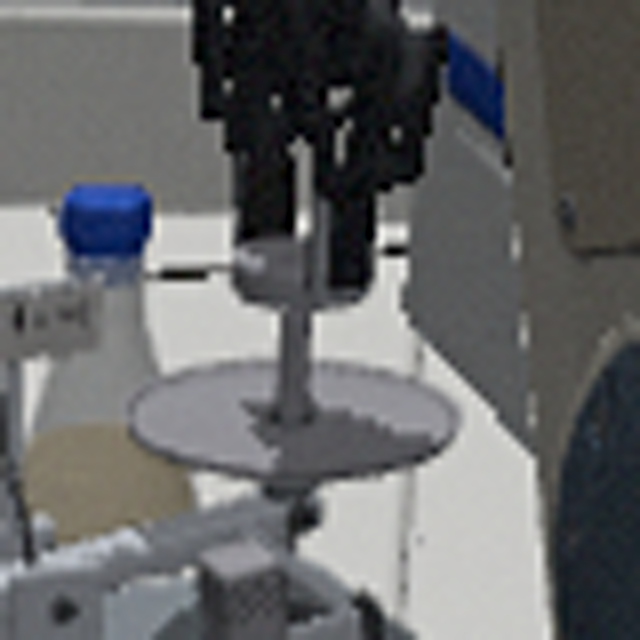

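jog_arm:
  series:
    - [0,0,0,0.25,0,0,0.4]
    - [0,0,0,0.2,0,0,0.4]
    - [0,0,0,0,0,0,0.4]
    - [0,0,0,0,0,0,0.4]

```text
clock: 8.45
eef_pos: [492.5, -303.0, 162.7]
tcp_rot: [3.014, 1.571, 2.533]
contact_force: [-0.2, 0.2, -1.7]
opening: 0.537
```

```bash
python3 stem.py w8; python3 - <<'E'
from h import *
p=cv2.imread('pics/w8.png'); crop(p,'w8d.png',290,270,360,340,8)
p,d=r.grab_frame('top'); crop(p[:,:,::-1],'t8.png',460,170,540,250,8); print(r.sense()['eef_pos'])
E
```

```text
[ 492.48398376 -303.04097783  162.65229423] 0.5371461882181932 [-0.15550677  0.18045461 -1.67533625] 0.0030483567513953655
{'head': np.float64(-27.52), 'down_err_deg': np.float64(0.01), 'wx': np.float64(-0.02), 'full_rv_deg': array([-0.02, -0.01, -0.  ])}
[ 492.57343618 -303.06641793  162.78472008]
```

View pics/w8d.png

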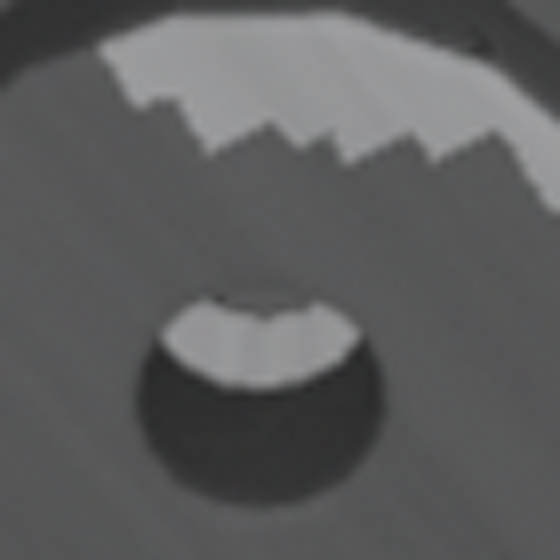

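View pics/t8.png

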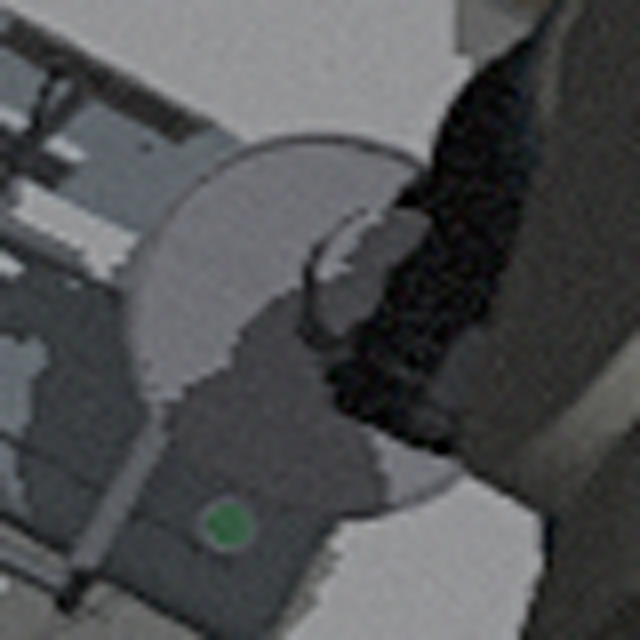

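jog_arm:
  series:
    - [0,0,0,0,0.1,0.02,0.4]
    - [0,0,0,0.2,0,0,0.4]
    - [0,0,0,0.2,0,0,0.4]
    - [0,0,0,0.2,0,0,0.4]
    - [0,0,0,0.2,0,0,0.4]
    - [0,0,0,0.2,0,0,0.4]
    - [0,0,0,0,0,0,0.4]
    - [0,0,0,0,0,0,0.4]

```text
clock: 9.35
eef_pos: [493.2, -302.3, 152.7]
tcp_rot: [-3.102, 1.571, 2.701]
contact_force: [0.1, -0.1, -1.6]
opening: 0.536
```

```bash
python3 stem.py w9; python3 - <<'E'
from h import *
p=cv2.imread('pics/w9.png'); crop(p,'w9d.png',290,270,360,340,8)
p,d=r.grab_frame('scene'); crop(p[:,:,::-1],'s9.png',340,130,450,220,7); print(r.sense()['eef_pos'])
E
```

```text
[ 493.19081628 -302.25115049  152.74511522] 0.5361057790691789 [ 0.11954592 -0.1072037  -1.60755384] 0.0034865254265651997
{'head': np.float64(-27.51), 'down_err_deg': np.float64(0.0), 'wx': np.float64(-0.01), 'full_rv_deg': array([-0.01, -0.  ,  0.  ])}
[ 493.25905159 -302.28160152  152.86861801]
```

View pics/w9d.png

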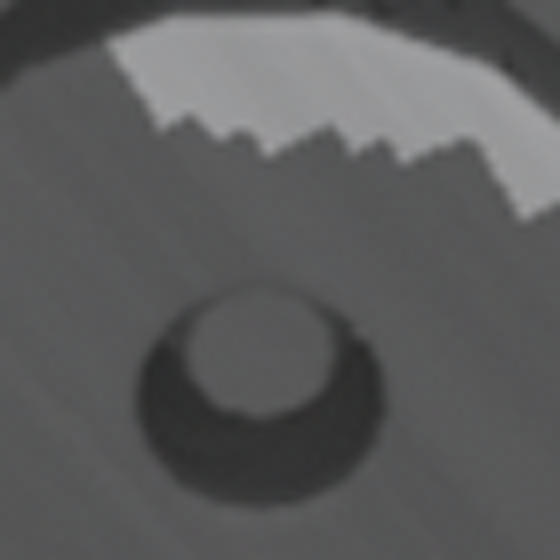

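View pics/s9.png

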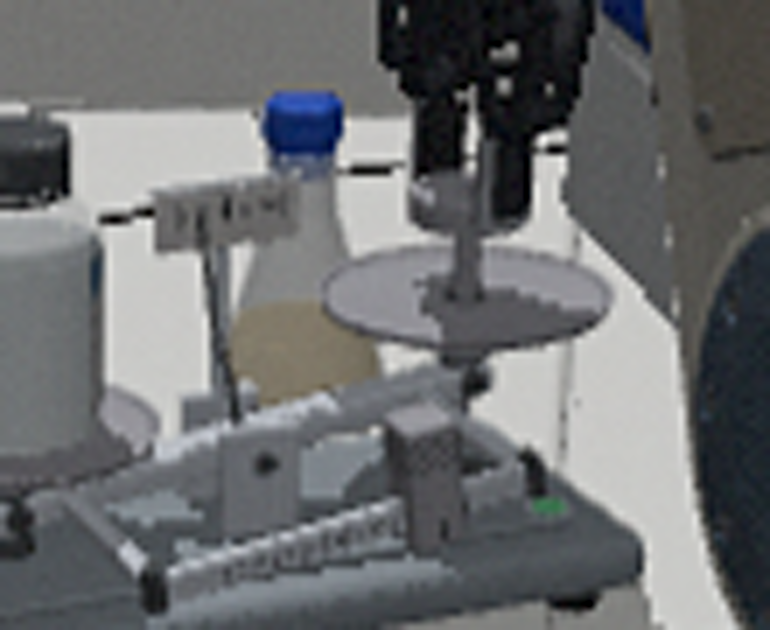

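jog_arm:
  series:
    - [0,0,0,0.4,0,0,0.4]
    - [0,0,0,0.5,0,0,0.4]
    - [0,0,0,0.5,0,0,0.4]
    - [0,0,0,0.5,0,0,0.4]
    - [0,0,0,0.4,0,0,0.4]
    - [0,0,0,0.3,0,0,0.4]
    - [0,0,0,0.2,0,0,0.4]
    - [0,0,0,0.2,0,0,0.4]
    - [0,0,0,0.1,0,0,0.4]
    - [0,0,0,0,0,0,0.4]
    - [0,0,0,0,0,0,0.4]

```text
clock: 10.55
eef_pos: [493.3, -302.3, 121.9]
tcp_rot: [-0.091, 1.571, -0.571]
contact_force: [0.1, 0.2, -2.5]
opening: 0.534
```

```bash
python3 stem.py w10; python3 - <<'E'
from h import *
p=cv2.imread('pics/w10.png'); crop(p,'w10d.png',240,210,400,370,4)
p,d=r.grab_frame('scene'); crop(p[:,:,::-1],'s10.png',340,130,450,220,7); print(r.sense()['eef_pos'])
E
```

```text
[ 493.26011071 -302.2726518   121.89696809] 0.5337897933302331 [ 0.09604596  0.18399338 -2.49443392] 0.002388083158616364
{'head': np.float64(-27.51), 'down_err_deg': np.float64(0.01), 'wx': np.float64(-0.01), 'full_rv_deg': array([-0.01,  0.01,  0.  ])}
[ 493.28662121 -302.27228657  121.94588769]
```

View pics/w10d.png

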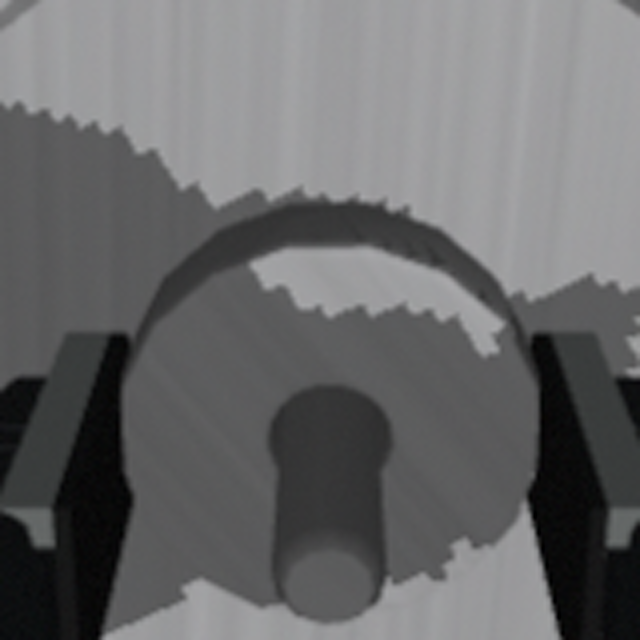

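View pics/s10.png

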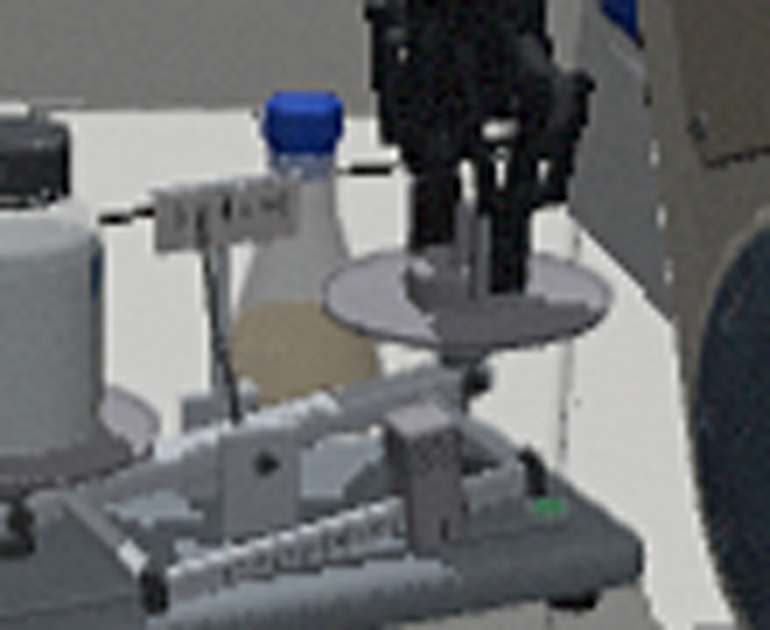

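jog_arm:
  series:
    - [0,0,0,0.1,0,0,0.4]
    - [0,0,0,0,0,0,0.75]
    - [0,0,0,0,0,0,0.75]
    - [0,0,0,0,0,0,0.75]
    - [0,0,0,0,0,0,0.75]
    - [0,0,0,-1,0,0,0.75]
    - [0,0,0,-2,0,0,0.75]
    - [0,0,0,-3,0,0,0.75]
    - [0,0,0,-3,0,0,0.75]
    - [0,0,0,0,0,0,0.75]
    - [0,0,0,0,0,0,0.75]
    - [0,0,0,0,0,0,0.75]

```text
clock: 11.85
eef_pos: [492.6, -301.9, 210.2]
tcp_rot: [3.075, 1.57, 2.595]
contact_force: [-0.2, 0.5, -0.5]
opening: 0.746
```

```bash
python3 stem.py w11; python3 - <<'E'
from h import *
p,d=r.grab_frame('scene'); crop(p[:,:,::-1],'s11.png',300,130,450,230,5); print(r.sense()['eef_pos'])
E
```

```text
[ 492.64608036 -301.91045957  210.15234681] 0.7456350255740367 [-0.17480151  0.47589071 -0.50596379] 0.013710745975830404
{'head': np.float64(-27.51), 'down_err_deg': np.float64(0.07), 'wx': np.float64(-0.01), 'full_rv_deg': array([-0.01, -0.07, -0.  ])}
[ 492.58031217 -301.84647983  209.73218398]
```

View pics/w11.png

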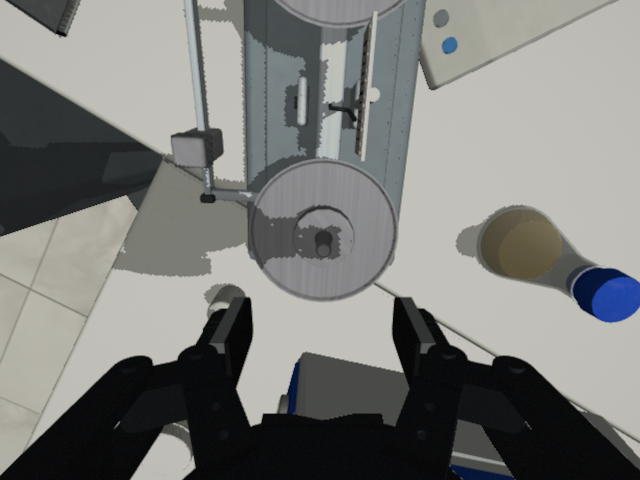

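View pics/s11.png

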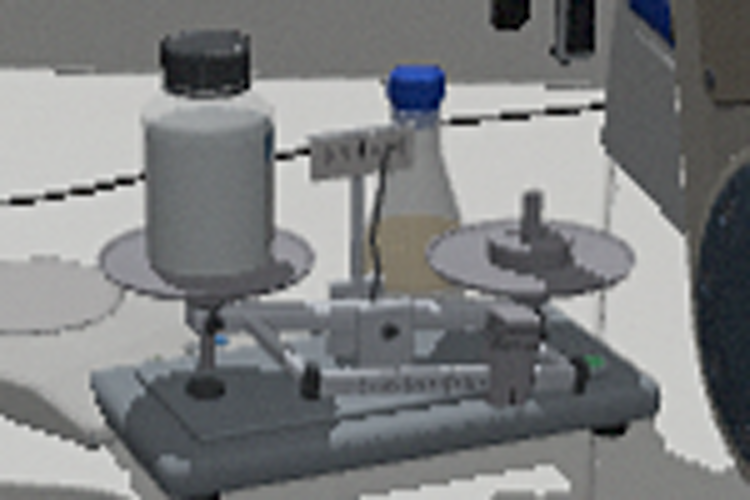

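```bash
cat > tilt.py <<'E'
from h import *
def world(D,cp,us,vs):
    K,R,p=cp; U,V=np.meshgrid(us,vs); Z=D[V,U]; q=np.stack([(U-K[0,2])/K[0,0]*Z,(V-K[1,2])/K[1,1]*Z,Z],-1)
    return q@R.T+p
E
python3 - <<'E'
from tilt import *
s=r.sense(); cp=campose('wrist',s); p,D=r.grab_frame('wrist'); np.save('pics/w12.npy',D)
cv2.imwrite('pics/w12.png',p[:,:,::-1])
md=lambda u0,u1,v0,v1: np.median(world(D,cp,np.arange(u0,u1),np.arange(v0,v1))[...,2])
print('stem pan',md(265,285,220,240),md(370,385,220,240),'jar pan',md(330,350,3,8),'table',md(420,450,260,275),md(440,460,120,150),'ring',md(300,310,215,235),'poise',md(178,190,142,155))
print(s['eef_pos'], s['clock'])
E
```

```text
stem pan 90.79245119310752 90.79514278315037 jar pan 118.87656039258532 table 0.7019292478885291 0.754757599939694 ring 104.65050411424248 poise 104.96701567393576
[ 492.58031217 -301.84647983  209.73218398] 11.95
```

```bash
python3 - <<'E'
from h import *
p=cv2.imread('pics/w12.png'); crop(p,'w12c.png',160,0,260,220,4)
E
```

```text
(no output)
```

View pics/w12c.png

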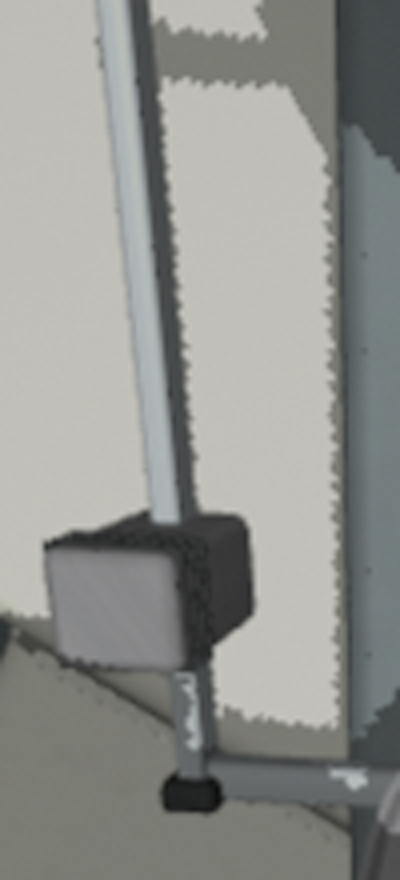

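```bash
python3 - <<'E'
from tilt import *
s=r.sense(); cp=campose('wrist',s); D=np.load('pics/w12.npy')
c=lambda x,y:((x+.5)/4-.5+160,(y+.5)/4-.5)
cs=np.array([atz('wrist',*c(*q),104.9,cp) for q in[(47,547),(180,548),(197,667),(62,662)]]); print(cs.round(1),cs.mean(0).round(1))
print('edges',np.linalg.norm(np.roll(cs,-1,0)-cs,axis=1).round(1))
e=cs[0]+cs[1]-cs[2]-cs[3]; print('bar heading',np.degrees(np.arctan2(e[1],e[0])))
print('bar end black',atz('wrist',*c(192,795),60,cp).round(1),'bar line', [atd('wrist',*c(*q),D,cp).round(1) for q in [(112,10),(135,200),(158,450),(185,720)]])
# stem tip & jar-pan
print('stem', proj('wrist',(493.5,-305.3,130),cp))
# pan circle: fit
W=world(D,cp,np.arange(200,440),np.arange(140,310)); m=abs(W[...,2]-90.8)<2; P=W[m][:,:2]; 
hull=cv2.convexHull(P.astype(np.float32))[:,0]; print(cv2.minEnclosingCircle(hull))
W=world(D,cp,np.arange(240,430),np.arange(0,30)); m=abs(W[...,2]-118.9)<2; P=W[m][:,:2]; h=cv2.convexHull(P.astype(np.float32))[:,0]
E
```

```text
[[ 433.7 -187.6  104.9]
 [ 454.3 -198.5  104.9]
 [ 445.6 -217.   104.9]
 [ 424.6 -205.1  104.9]] [ 439.5 -202.   104.9]
edges [23.3 20.4 24.2 19.7]
bar heading 63.65396630405557
bar end black [ 414.2 -236.7   60. ] bar line [array([ 486.6, -118.1,   86. ]), array([ 473.1, -142.2,   82. ]), array([ 451.7, -177.5,   75.8]), array([ 424.9, -222.6,   68.2])]
stem [324.87561089 251.96031906]
((483.88848876953125, -279.6697692871094), 85.55670928955078)
```

```bash
python3 - <<'E'
from h import *
print(plan([422.2,-231.3,91],-30.6))
E
```

```text
{'head': np.float64(-27.51), 'down_err_deg': np.float64(0.11), 'wx': np.float64(3.09), 'full_rv_deg': array([ 3.09, -0.11, -0.01]), 'shift_cm': array([11.876,  2.486, -9.658])}
```

jog_arm:
  series:
    - [3.1,0,0,0,0,0,0.0]
    - [0,0,0,0,0.6,-2.4,0.0]
    - [0,0,0,0,0.6,-2.4,0.0]
    - [0,0,0,0,0.6,-2.4,0.0]
    - [0,0,0,0,0.7,-2.4,0.0]
    - [0,0,0,0,0,0,0.0]
    - [0,0,0,3,0,0,0.0]
    - [0,0,0,3,0,0,0.0]
    - [0,0,0,2,0,0,0.0]
    - [0,0,0,1,0,0,0.0]
    - [0,0,0,0,0,0,0.0]
    - [0,0,0,0,0,0,0.0]
    - [0,0,0,0,0,0,0.0]

```text
clock: 13.3
eef_pos: [424.1, -232.3, 121.7]
tcp_rot: [0.022, 1.569, -0.512]
contact_force: [-0.9, 0.7, -0.6]
opening: -0.0
```

```bash
python3 - <<'E'
from h import *
s=r.sense(); cp=campose('wrist',s)
p,d=r.grab_frame('wrist'); cv2.imwrite('pics/w13.png',p[:,:,::-1]); np.save('pics/w13.npy',d)
print(s['eef_pos'],s['opening'],s['contact_force']); print(plan([422.2,-231.3,91],-30.6,s))
p,d=r.grab_frame('scene'); crop(p[:,:,::-1],'s13.png',300,130,450,240,5)
E
```

```text
[ 424.09871636 -232.31270551  121.73305118] -3.786440272718839e-05 [-0.93755833  0.65461565 -0.60635195]
{'head': np.float64(-30.61), 'down_err_deg': np.float64(0.1), 'wx': np.float64(-0.01), 'full_rv_deg': array([-0.01,  0.1 , -0.  ]), 'shift_cm': array([ 3.073, -0.009, -0.215])}
```

View pics/w13.png

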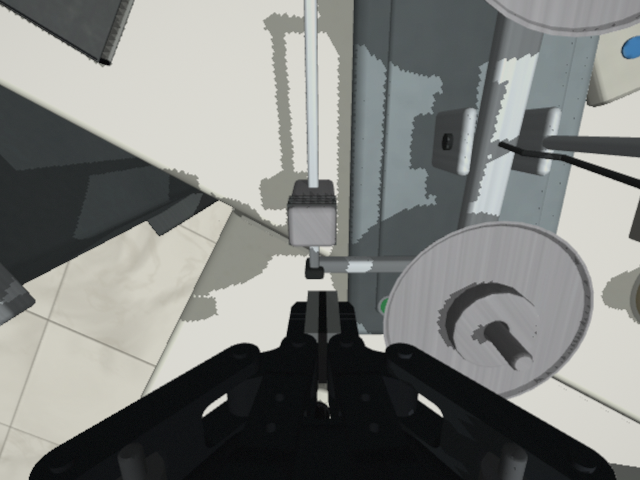

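View pics/s13.png

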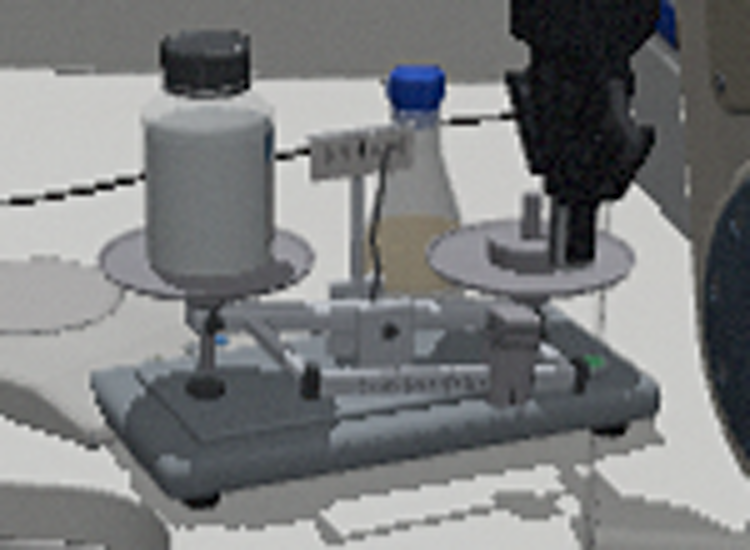

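jog_arm:
  series:
    - [0,0,0,1,0,-0.4,0.0]
    - [0,0,0,1,0,0,0.0]
    - [0,0,0,1,0,0,0.0]
    - [0,0,0,0,0,0,0.0]
    - [0,0,0,0,0,0,0.0]

```text
clock: 13.9
eef_pos: [419.6, -229.7, 90.3]
tcp_rot: [-3.102, 1.57, 2.647]
contact_force: [0.2, -0.6, 0.3]
opening: 0.0
```

```bash
cat > look.py <<'E'
from tilt import *
import sys
n=sys.argv[1]
s=r.sense(); cp=campose('wrist',s)
p,d=r.grab_frame('wrist'); p=p[:,:,::-1].copy(); cv2.imwrite(f'pics/{n}.png',p); np.save(f'pics/{n}.npy',d)
print(s['clock'],s['eef_pos'],s['contact_force'])
E
python3 look.py w14
```

```text
13.9 [ 419.6016626  -229.65383677   90.2533797 ] [ 0.15519271 -0.59461416  0.27671704]
```

View pics/w14.png

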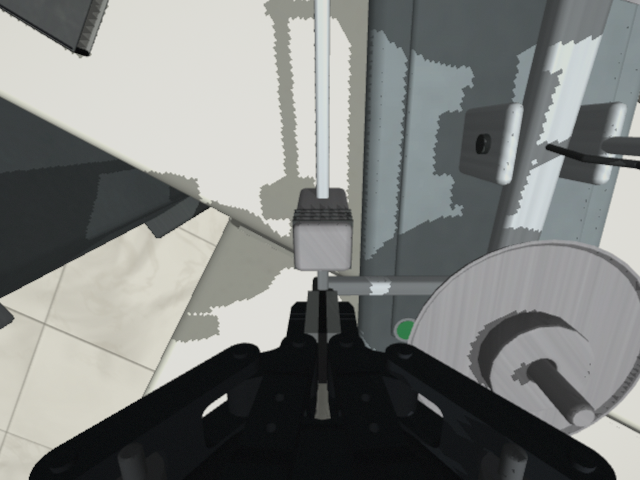

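jog_arm:
  series:
    - [0,0,0,0,0.2,0,0.0]
    - [0,0,0,0,0.2,0,0.0]
    - [0,0,0,0,0.2,0,0.0]
    - [0,0,0,0,0.2,0,0.0]
    - [0,0,0,0,0.2,0,0.0]
    - [0,0,0,0,0.12,0,0.0]
    - [0,0,0,0,0.12,0,0.0]
    - [0,0,0,0,0.12,0,0.0]
    - [0,0,0,0,0.12,0,0.0]
    - [0,0,0,0,0.12,0,0.0]
    - [0,0,0,0,0.12,0,0.0]
    - [0,0,0,0,0.12,0,0.0]
    - [0,0,0,0,0.12,0,0.0]
    - [0,0,0,0,0.12,0,0.0]
    - [0,0,0,0,0.12,0,0.0]
    - [0,0,0,0,0.12,0,0.0]
    - [0,0,0,0,0.12,0,0.0]
    - [0,0,0,0,0.12,0,0.0]
    - [0,0,0,0,0.12,0,0.0]
    - [0,0,0,0,0.12,0,0.0]

```text
clock: 15.95
eef_pos: [434.2, -205.6, 90.8]
tcp_rot: [-0.384, 1.571, -0.918]
contact_force: [-1.4, -1.7, 1.2]
opening: -0.001
```

```bash
python3 look.py w15
```

```text
15.95 [ 434.19282156 -205.62663185   90.78230963] [-1.43725555 -1.71470357  1.15709555]
```

View pics/w15.png

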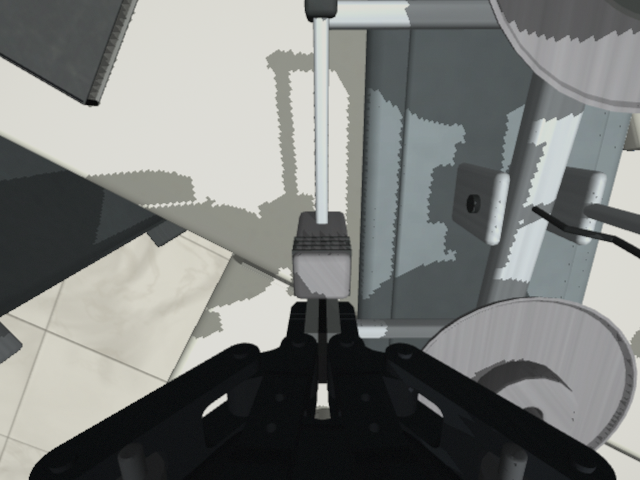

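jog_arm:
  series:
    - [0,0,0,0,0.12,0,0.0]
    - [0,0,0,0,0.12,0,0.0]
    - [0,0,0,0,0.12,0,0.0]
    - [0,0,0,0,0.12,0,0.0]
    - [0,0,0,0,0.12,0,0.0]
    - [0,0,0,0,0.12,0,0.0]
    - [0,0,0,0,0.12,0,0.0]
    - [0,0,0,0,0.12,0,0.0]
    - [0,0,0,0,0.12,0,0.0]
    - [0,0,0,0,0.12,0,0.0]

```text
clock: 17.0
eef_pos: [440.3, -195.3, 90.8]
tcp_rot: [-3.127, 1.571, 2.622]
contact_force: [-1.0, -1.6, 1.0]
opening: -0.001
```

```bash
python3 look.py w16; python3 - <<'E'
from tilt import *
D=np.load('pics/w16.npy');s=r.sense(); cp=campose('wrist',s)
W=world(D,cp,np.arange(640),np.arange(480))
np.save('pics/W16.npy',W)
for u,v in[(560,340),(590,370),(600,40),(560,60),(250,50),(330,120),(321,280)]: print((u,v),W[v-2:v+3,u-2:u+3].reshape(-1,3).mean(0).round(1))
E
```

```text
17.0 [ 440.27770109 -195.26521481   90.76782509] [-1.04368979 -1.61677284  1.04934705]
(560, 340) [ 526.  -256.1  106.4]
(590, 370) [ 534.8 -284.9  100.8]
(600, 40) [ 559.8 -146.8  126.6]
(560, 60) [ 556.8 -148.2  113.5]
(250, 50) [466.6 -65.5   0.7]
(330, 120) [ 487.9 -125.5   16. ]
(321, 280) [ 451.3 -176.9  109.5]
```

View pics/w16.png

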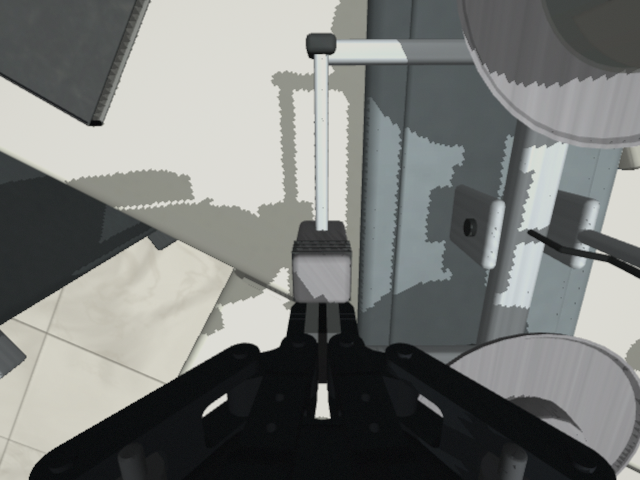

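jog_arm:
  series:
    - [0,0,0,0,-0.3,0,0.0]
    - [0,0,0,0,-0.9,0,0.0]
    - [0,0,0,0,-0.8,0,0.0]
    - [0,0,0,0,0,0,0.0]
    - [0,0,0,0,0,0,0.0]
    - [0,0,0,0,0,0,0.0]
    - [0,0,0,0,0,0,0.0]
    - [0,0,0,0,0,0,0.0]
    - [0,0,0,0,0,0,0.0]
    - [0,0,0,0,0,0,0.0]

```text
clock: 18.05
eef_pos: [430.1, -212.5, 90.8]
tcp_rot: [-0.435, 1.571, -0.969]
contact_force: [-0.3, 0.6, 0.0]
opening: -0.001
```

```bash
python3 look.py w17; cat > beam.py <<'E'
from tilt import *
import sys
n=sys.argv[1]
D=np.load(f'pics/{n}.npy');s=r.sense(); cp=campose('wrist',s)
W=world(D,cp,np.arange(640),np.arange(480)).reshape(-1,3)
# pan annuli around known centres
for nm,c,rmin,rmax in [('stempan',(493,-304),28,54),('jarpan',(592,-134),40,55)]:
    d=np.hypot(W[:,0]-c[0],W[:,1]-c[1]); z=W[(d>rmin)&(d<rmax)&(W[:,2]>80)&(W[:,2]<130),2]
    h,e=np.histogram(z,np.arange(80,130,.5)); k=h.argmax(); zz=z[abs(z-e[k]-.25)<1.5]
    print(nm,len(z),'mode',e[k],'median',np.median(zz).round(2))
t=W[(abs(W[:,2])<6)]; print('table',np.median(t[:,2]))
E
python3 beam.py w17; python3 - <<'E'
from h import *
p,d=r.grab_frame('scene'); crop(p[:,:,::-1],'s17.png',300,130,450,240,5)
E
```

```text
18.05 [ 430.10695428 -212.48606841   90.77341607] [-0.29779812  0.64485813  0.01128173]
stempan 12334 mode 90.5 median 90.8
jarpan 7363 mode 118.5 median 118.78
table 0.6979066054618528
```

View pics/w17.png

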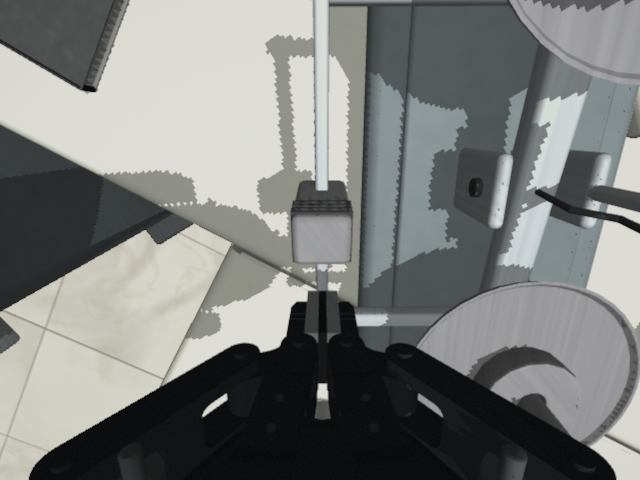

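View pics/s17.png

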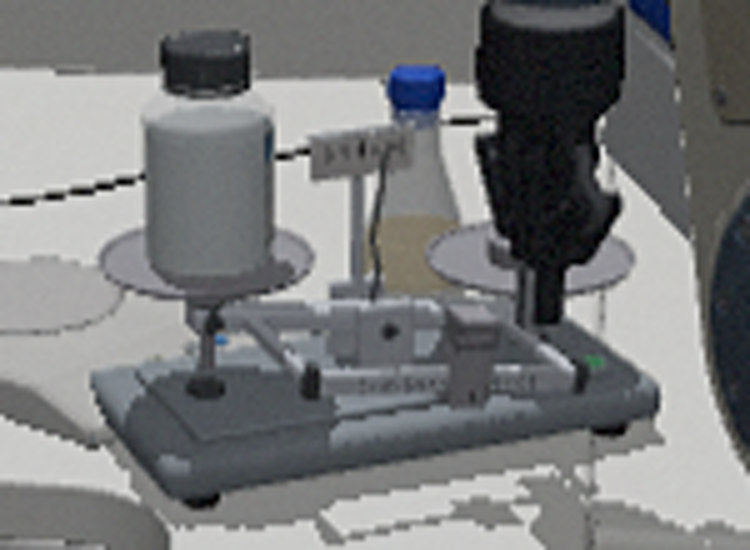

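jog_arm:
  series:
    - [0,0,0,0,0.2,0,0.0]
    - [0,0,0,0,0.2,0,0.0]
    - [0,0,0,0,0.2,0,0.0]
    - [0,0,0,0,0.2,0,0.0]
    - [0,0,0,0,0.2,0,0.0]
    - [0,0,0,0,0.2,0,0.0]
    - [0,0,0,0,0.2,0,0.0]
    - [0,0,0,0,0.2,0,0.0]
    - [0,0,0,0,0.14,0,0.0]
    - [0,0,0,0,0.14,0,0.0]
    - [0,0,0,0,0.14,0,0.0]
    - [0,0,0,0,0.14,0,0.0]
    - [0,0,0,0,0.14,0,0.0]
    - [0,0,0,0,0.14,0,0.0]
    - [0,0,0,0,0.14,0,0.0]
    - [0,0,0,0,0.14,0,0.0]
    - [0,0,0,0,0.14,0,0.0]
    - [0,0,0,0,0.14,0,0.0]
    - [0,0,0,0,0.14,0,0.0]
    - [0,0,0,0,0.14,0,0.0]

```text
clock: 20.15
eef_pos: [446.8, -184.2, 90.8]
tcp_rot: [-2.921, 1.571, 2.828]
contact_force: [-1.2, -1.2, 1.8]
opening: 0.001
```

jog_arm:
  series:
    - [0,0,0,0,-0.3,0,0.0]
    - [0,0,0,0,-0.4,0,0.0]
    - [0,0,0,0,0,0,0.0]
    - [0,0,0,0,0,0,0.0]
    - [0,0,0,0,0,0,0.0]
    - [0,0,0,0,0,0,0.0]
    - [0,0,0,0,0,0,0.0]
    - [0,0,0,0,0,0,0.0]
    - [0,0,0,0,0,0,0.0]
    - [0,0,0,0,0,0,0.0]

```text
clock: 21.15
eef_pos: [443.2, -190.4, 90.8]
tcp_rot: [0.542, 1.571, 0.008]
contact_force: [0.2, -0.7, -0.5]
opening: -0.001
```

```bash
python3 look.py w18;python3 beam.py w18
```

```text
21.15 [ 443.21049489 -190.35424987   90.77111999] [ 0.15294025 -0.66282292 -0.486791  ]
stempan 8491 mode 98.0 median 98.05
jarpan 11686 mode 111.5 median 111.55
table 0.7092392937269949
```

View pics/w18.png

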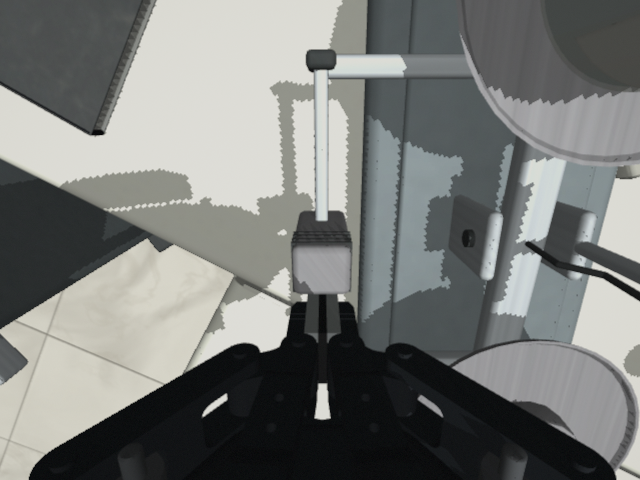

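jog_arm:
  series:
    - [0,0,0,0,0.15,0,0.0]
    - [0,0,0,0,0.15,0,0.0]
    - [0,0,0,0,0.15,0,0.0]
    - [0,0,0,0,0.13,0,0.0]
    - [0,0,0,0,0.12,0,0.0]
    - [0,0,0,0,0.12,0,0.0]
    - [0,0,0,0,0.12,0,0.0]
    - [0,0,0,0,0.12,0,0.0]
    - [0,0,0,0,0.12,0,0.0]
    - [0,0,0,0,0.12,0,0.0]
    - [0,0,0,0,0.1,0,0.0]
    - [0,0,0,0,0.1,0,0.0]
    - [0,0,0,0,0.1,0,0.0]

```text
clock: 22.5
eef_pos: [451.4, -176.5, 90.7]
tcp_rot: [-2.779, 1.571, 2.97]
contact_force: [-0.6, -2.3, 0.1]
opening: 0.0
```

jog_arm:
  series:
    - [0,0,0,0,-0.3,0,0.0]
    - [0,0,0,0,-0.4,0,0.0]
    - [0,0,0,0,0,0,0.0]
    - [0,0,0,0,0,0,0.0]
    - [0,0,0,0,0,0,0.0]
    - [0,0,0,0,0,0,0.0]
    - [0,0,0,0,0,0,0.0]
    - [0,0,0,0,0,0,0.0]
    - [0,0,0,0,0,0,0.0]
    - [0,0,0,0,0,0,0.0]

```text
clock: 23.5
eef_pos: [447.8, -182.6, 90.8]
tcp_rot: [-2.223, 1.571, -2.757]
contact_force: [-0.1, -0.8, -0.0]
opening: 0.002
```

```bash
python3 look.py w19;python3 beam.py w19
```

```text
23.5 [ 447.77629807 -182.60664579   90.78479284] [-0.0853012  -0.76195886 -0.01000463]
stempan 6554 mode 104.0 median 104.23
jarpan 12113 mode 105.0 median 105.38
table 0.7171236946628881
```

View pics/w19.png

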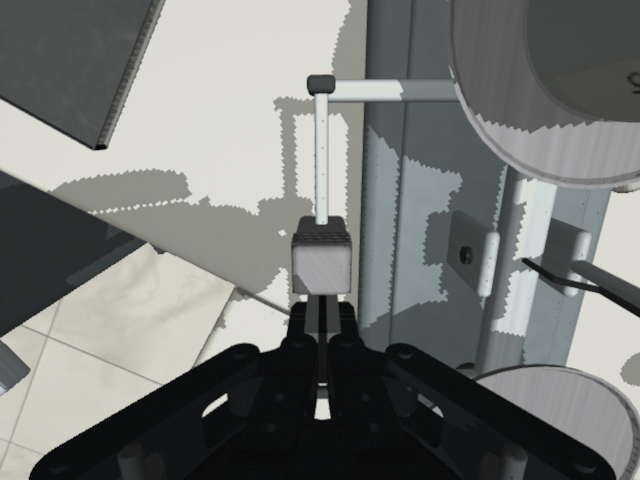

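jog_arm:
  series:
    - [0,0,0,0,-0.5,0,0.0]
    - [0,0,0,0,-1,0,0.0]
    - [0,0,0,0,-0.5,0,0.0]
    - [0,0,0,-1,0,0,0.0]
    - [0,0,0,-3,0,0,0.0]
    - [0,0,0,-4,0,0,0.0]
    - [0,0,0,-4,0,0,0.0]
    - [0,0,0,-3,0,-2,0.0]
    - [0,0,0,0,-2,-2,0.0]
    - [0,0,0,0,0,0,0.0]
    - [0,0,0,0,0,0,0.0]
    - [0,0,0,0,0,0,0.0]
    - [0,0,0,0,0,0,0.0]

```text
clock: 24.85
eef_pos: [393.4, -196.6, 240.5]
tcp_rot: [2.957, 1.57, 2.423]
contact_force: [0.4, -0.9, 0.3]
opening: 0.001
```

```bash
python3 look.py w20;python3 beam.py w20; python3 - <<'E'
from h import *
p,d=r.grab_frame('scene'); crop(p[:,:,::-1],'s20.png',300,130,450,240,5)
E
```

```text
24.85 [ 393.43938132 -196.61368132  240.53070676] [ 0.40705552 -0.89260972  0.26824948]
stempan 7429 mode 102.5 median 102.93
jarpan 4121 mode 106.0 median 106.34
table 0.5317576984155608
```

View pics/w20.png

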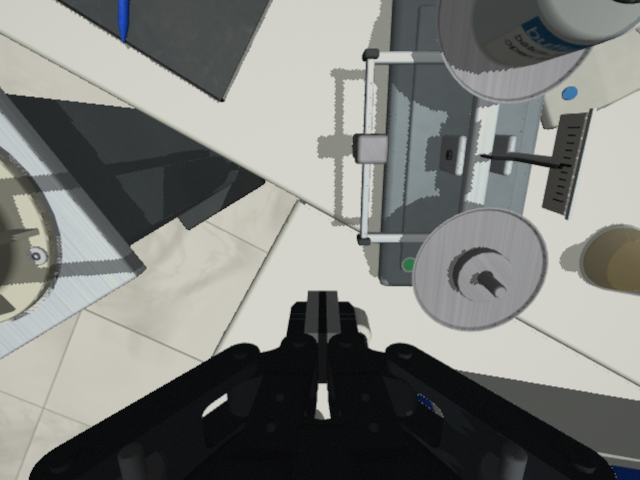

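View pics/s20.png

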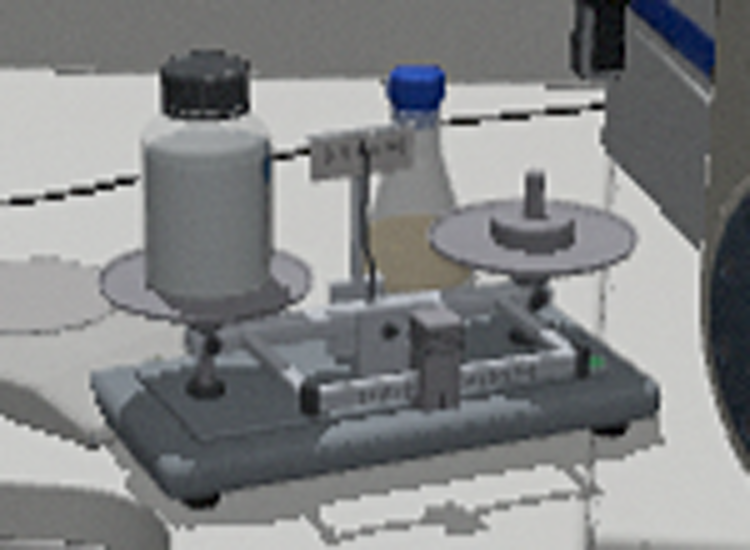

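jog_arm:
  series:
    - [0,0,0,0,0,0,0.0]
    - [0,0,0,0,0,0,0.0]
    - [0,0,0,0,0,0,0.0]
    - [0,0,0,0,0,0,0.0]
    - [0,0,0,0,0,0,0.0]
    - [0,0,0,0,0,0,0.0]
    - [0,0,0,0,0,0,0.0]
    - [0,0,0,0,0,0,0.0]

```text
clock: 25.75
eef_pos: [393.0, -196.7, 240.8]
tcp_rot: [0.117, 1.571, -0.418]
contact_force: [0.6, 0.2, 0.4]
opening: -0.003
```

```bash
python3 look.py w21;python3 beam.py w21; python3 - <<'E'
from h import *
p=cv2.imread('pics/w21.png'); crop(p,'w21c.png',440,90,600,230,5)
for n in('w20','w21'):
  D=np.load(f'pics/{n}.npy')
  print([np.median(D[v-4:v+5,u-4:u+5]) for u,v in[(430,270),(520,230),(450,60),(500,90)]])
E
```

```text
25.75 [ 392.99308142 -196.69244124  240.8171767 ] [0.58045772 0.19481704 0.36968922]
stempan 7430 mode 103.0 median 103.05
jarpan 4088 mode 106.0 median 106.43
table 0.5997160542508482
[np.float32(304.20636), np.float32(292.4441), np.float32(248.22537), np.float32(254.96333)]
[np.float32(304.66733), np.float32(292.84637), np.float32(248.50717), np.float32(255.19347)]
```

View pics/w21c.png

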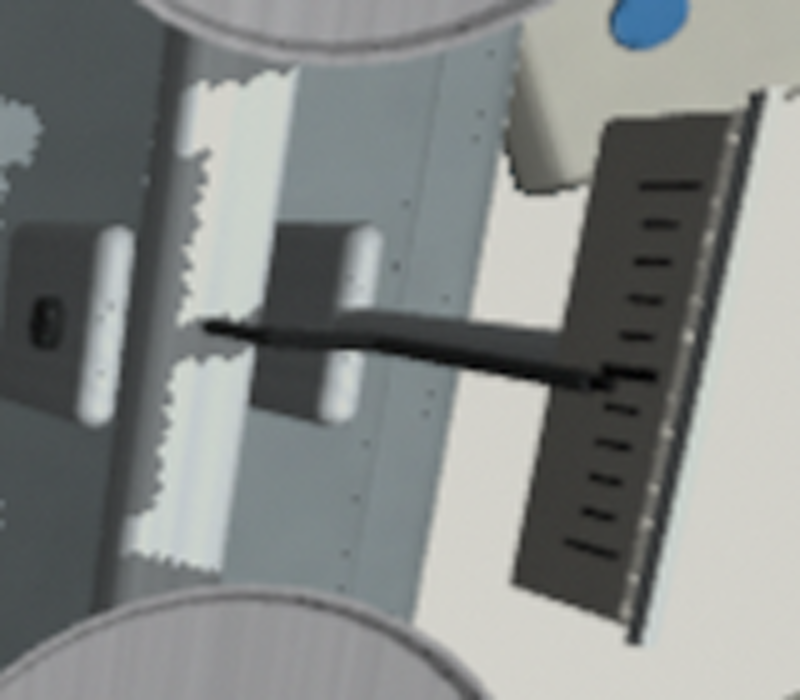

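```bash
python3 - <<'E'
from tilt import *
p,d=r.grab_frame('top'); cv2.imwrite('pics/t21.png',p[:,:,::-1])
s=r.sense(); cp=campose('wrist',s)
for n in('w21','w20','w19','w18'):
  D=np.load(f'pics/{n}.npy')
  if n in('w20','w21'):
    W=world(D,cp,np.arange(640),np.arange(480)).reshape(-1,3)
    for f in (lambda W:W[(abs(W[:,2])<5)&(W[:,0]>430)],):
      t=f(W); A=np.c_[t[:,:2]-[540,-220],np.ones(len(t))]; k=np.linalg.lstsq(A,t[:,2],rcond=None)[0]; print(n,'table plane',k,'corr over beam mm',k[:2]@np.array([99,170]))
E
```

```text
w21 table plane [4.66051118e-04 7.33117368e-04 7.11886879e-01] corr over beam mm 0.17076901316866688
w20 table plane [8.51447484e-04 3.50356699e-04 1.06640603e+00] corr over beam mm 0.14385393983313208
```

View pics/t21.png

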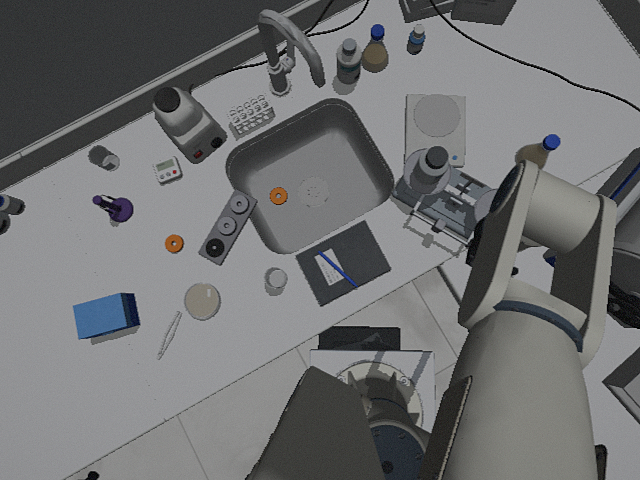

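```bash
python3 - <<'E'
from h import *
print(r.sign_off())
E
```

```text
the job is handed in; nothing more can be done
None
```

I put one ring weight over the stem and slid the poise about 55 mm towards the jar's end in light pushes. The beam now floats close to level by itself, and I handed the job in at about 26 s of the 72 s allowed.

- **Level:** two looks 0.9 s apart, with the arm well clear, gave pan heights of 103.0 and 106.4 mm. That is a tilt of about 0.016 rad (limit 0.03), weights' side up to that much low, and the beam was at rest.
- **One check disagreed:** the first look after the last push gave only 0.006 rad. The two later ones match each other, so I take that first look to have been before the beam settled. The pointer stood close to the scale's middle mark.
- **Ring:** after release its top stood one ring thickness (14 mm) above the pan, with the stem through it. Later views showed it flat there.
- **Other objects:** the other two ring weights are on their block and the jar is upright on its pan. The beaker stands where it was and the orange look-alikes were not touched. The arm hid the dropper bottle in the last top view, but no move came near it.
- **Forces:** readings at the ends of moves stayed under 3 N while pushing the poise or lowering the ring. The force between readings was not seen.

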